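# Demagnetise a batch of steel parts and check the gear with the field meter

## Robot

A 7-joint arm with a two-finger parallel gripper is mounted at the origin on the work surface. World frame = base frame: x ahead of the robot, y to its left, z up, the work surface at z = 0. Lengths are in m, angles in rad, forces in N, time in s.
With the tool pointing down it reaches from about 0.425 to 1.025 m from the base axis. Payload 9.4 kg.
Tool frame: the origin (TCP) lies at the centre of the arm's flange, where the gripper is bolted on; the fingertips stand 173 mm ahead of it and the grasp point (between the pads) lies 155 mm ahead of it; z points along the fingers, y is the line along which they close (so a half turn about z gives the same grasp; the last joint's range is limited). The gripper opens to 85 mm and grips with 20 to 120 N. Pads are 22 mm wide; open, the fingers measure 114 mm over their backs; the gripper's body (76 mm by 85 mm) begins 54 mm behind the grasp point. The pads swing forward as they close: fully open they stand 13 mm farther back than shut.
Start: joints at [-1.216, 0.599, -0.003, 1.599, 0.002, 0.943, -0.08], TCP at [0.303, 0.658, 0.405] pointing down, gripper open.
Joint ranges: [-2.57, 2.57], [-0.35, 1.97], [-1.29, 1.29], [0.11, 2.56], [-1.05, 4.19], [0.11, 1.86], [-2.63, 2.63]. Speed limits (rad/s): [2.22, 2.22, 3.01, 3.01, 3.14, 3.14, 3.14].

## Interface

Orientations are given as [roll, pitch, yaw] about the fixed x, y, z axes, in that order (R = Rz(yaw) Ry(pitch) Rx(roll)).
In Python, from station import env, eyes, close_job gives the robot as it stands.
- The arm moves only by the tool play_rows, never from a script. Its argument "increments" is a list of rows, each an object with "linear": the shift along the world's x, y, z each as a share of 30 cm, from -1 to 1, a list of three; "angular": the turn, a rotation vector about the world's x, y, z each as a share of 180 degrees, from -1 to 1, a list of three; "gripper": the opening, from 0 (shut) to 1 (fully open). In form: [{"linear": [tx, ty, tz], "angular": [wx, wy, wz], "gripper": gripper}, ...]. A call has 1 to 12 rows; each row is the pose to reach, as a shift and turn from the pose commanded when the call began, turning the shorter way round; what a row does not reach only later rows make up. A row lasts 1/12 s, in which the tool goes at most 41.7 mm and 7.16 degrees, less where a joint would pass 70% of its speed; a pose out of reach is approached as far as the arm can. A call with a number of a shift or a turn outside -1 to 1 is refused whole. A call with a gripper value outside its range is refused whole. The fingers move at their own pace and stop on an object; the grip force is fixed at half the most. Time passes only in rows, so rows that repeat a pose let the fingers close. It gives the time, the measured TCP pose, the force, the opening and the grip force at its end, in the units of the state.
- env.state(): the state, without advancing time (a new reading comes with each control period).
- eyes.snapshot(name): name is "scene" or "top" or "wrist"; returns a dict with "frame" (384x512x3 uint8, red, green, blue), "z_map" (384x512 float32, m along the optical axis (not along the pixel's ray), 0 where there is no reading), "camera_matrix" (3x3 intrinsics, pixels), "k1" (the pictures are not rectified: a ray, as slopes to the right and down, at radius r is drawn at 1 + k1 r^2 times it, then the intrinsics apply), "xyz" and "orientation" of the camera in the world. Camera axes: x right, y down, z forward; pixel columns grow to the right and rows downward; lengths in m; the calibration is good to about 2 mm. A picture is of the moment at which its call begins.
- close_job(): hands the job in; it is judged then, once.
The state is a dict: "time": time; "joint_positions": joint angles; "qvel": joint speeds; "joint_torque": joint torques, N m; "tcp_pos": TCP position; "tool_rot": TCP orientation; "force": force on the tool from outside, world axes, zero at the start; "ft_torque": the same for the moment, N m; "opening": opening from 0.0 (shut) to 1.0 (fully open); "grip_force": force on a finger pad.
Only numpy, scipy, OpenCV 4.12 (cv2) and the standard library are available. Lean on these libraries where they do the work, as an engineer would, in place of code of your own. Each camera call takes 0.05 s, during which the arm holds its last target. There are 200 camera calls.

## Task

Demagnetise the steel parts that lie on the black rubber mat (always the gear, plus whichever others are there; the square aluminium cover stays on the mat): with the demagnetiser still switched off, lay them all on its steel plate side by side, then turn its rotary switch to on, take every part off the plate and into the grey tray while the machine is on, and switch off only when the last part is in the tray. Then pick up the field meter, hold its probe tip two to three centimetres from the top of the gear's hub in the tray, pointing straight at it without touching, steady for about two seconds, and put the meter back in its cradle the way it was. The gear must lie hub up, and the other things on the bench are to be left where they are.

Things in the scene. Friction and masses are not known exactly. Their poses are not given: they have to be found in the camera images.
- plate (a point): centre of the top face of the demagnetiser's level steel plate, 95 mm above the bench, 180 mm (its x) by 260 mm (its y), without a rim; two flush brass strips cross it. The machine is fixed; its x axis points away from the switch console, a lower box on its -x side, 100 mm (x) by 150 mm (y), top 55 mm above the bench, with the switch in its middle
- switch (a joint): rotary switch of the demagnetiser, rad: 0 = off (as at the start, within 0.04), 1.57 = on, stops at both ends. It grows as the handle turns clockwise seen from above. A spring detent that tips half-way (0.79) carries the handle to the nearer end, so it snaps home when let go past the middle. Takes about 0.25 N m to start, falling to nothing half-way
- switch_grip (a point): point in the black bar handle of the switch, on its upright axis, 12 mm below the handle's top. The bar is 52 mm long (this point's x), 14 mm wide (y), 28 mm tall, on a low collar; off: bar along the machine's x axis; on: bar across it. Free space 50 mm or more all round; the housing's side stands 50 mm beyond (machine +x) and rises 12 mm above this point
- mat: black rubber mat on which the parts lie at the start, 250 (x) by 190 (y) by 3 mm, fixed; origin under its centre at bench level
- tray: open grey plastic tray for the finished parts, 230 (x) by 175 (y) by 22 mm outside, walls and floor 4 mm thick, fixed; origin under its centre at bench level, so that its floor is 4 mm above the origin
- gear_mid (a point): steel gear: toothed disc 58 mm across and 12 mm thick, lying flat, with a round hub 26 mm across rising from its middle to 32 mm above its underside (the hub is the place to grip it). This point is on its axis, 16 mm above its underside; z points out of the hub. Always present. 0.3 kg
- gear_hub (a point): centre of the top face of the gear's hub, 16 mm above gear_mid: the point to be checked with the field meter
- bearing_mid (a point): steel ball bearing, 42 mm across and 15 mm high, lying flat; this point is its centre, 7.5 mm above its underside. 0.09 kg. May be absent (then None)
- rocker_mid (a point): steel rocker arm lying flat: a straight bar 16 mm wide (y) and 16 mm high with a round boss 22 mm across at each end, 72 mm long in all (x); this point is its centre, 8 mm above its underside. Grip it across the bar. 0.14 kg. May be absent (then None)
- nut_mid (a point): steel hexagon gland nut, 36 mm across the flats (two of them square to its x axis) and 22 mm high, lying flat; this point is its centre, 11 mm above its underside. 0.14 kg. May be absent (then None)
- flyweight_mid (a point): steel governor flyweight: a block 46 (x) by 24 (y) by 16 mm with a toe 12 mm long standing 10 mm higher at its +x end; this point is the centre of the block, 8 mm above its underside. Grip it across its y. 0.16 kg. May be absent (then None)
- cover_mid (a point): aluminium cover (not magnetic, not to be handled): square flange 52 mm wide with a round dome, 24 mm high, lying on the mat; this point is its centre, 12 mm above its underside
- meter_mid (a point): magnetic-field meter, loose: a grey handle, 110 mm long (x) by 30 (y) by 30 mm (z up), this point at the handle's centre, with a thin metal probe, 10 mm thick, that leaves its +x end and is bent 45 degrees downward. It lies level in its cradle with room for fingers at both sides of its middle. 0.18 kg
- meter_tip (a point): tip of the meter's probe, seen from meter_mid 85.4 mm along the handle's x and 38.4 mm below; this point's z axis points out of the tip along the probe (forward and 45 degrees down when the handle is level)
- cradle_seat (a point): where the centre of the meter's handle lies in its cradle, 49 mm above the bench; x along the handle towards the probe. The cradle is fixed: a base plate 120 by 50 by 5 mm with two upright yokes, 10 mm thick, 38 mm before and behind this point, each 34 mm high with 12 mm tall cheeks 40 mm apart between which the handle drops. The probe end hangs free
- tape: roll of white tape, 66 mm across, 24 mm high, not to be handled; origin under its centre
- driver: screwdriver on the bench, 190 mm long, not to be handled
Not all that is in view belongs to the job. Leave any blue look-alike of the part that bears nut_mid alone.

How it is judged:
By the outcome, as a careful person would: the job done as asked, in the order asked, and still so for the second after the job is handed in, with the robot touching nothing.
Of bearing, rocker, nut, flyweight only 1 to 3 are there at a start; the rules pass over those that are not, and their reading is None.
At some moment in a run one of gear, bearing, rocker, nut, flyweight may be knocked a few centimetres aside while the robot is not near it.
It also fails if it takes over 210 s, if anything falls off the work surface, if the arm or the gripper's body presses on something with over 40 N, if the wrist force passes 120 N, or if a joint passes its speed limit or range.

## Working session

There is one attempt and no reset: what is moved stays moved. The work goes in short steps, Python scripts to look and compute and a tool call to move; the robot and the scene stay as the last step left them, time stands still between calls to the robot, and variables do not carry over. Pictures are saved under pics/ and viewed, at most 14 in all, crops included, and the job is handed in when it is done.

Besides the shell and the picture viewer there is one more tool, called after "Emit:" as name([rows], argument=value, ...), one row to a line, values as JSON. play_rows: Moves the arm, as the interface text tells. Shift numbers are shares of 30 cm and turn numbers shares of 180 degrees, none past 1 either way. Its arguments: {"type":"object","properties":{"increments":{"type":"array"}},"required":["increments"]}

```bash
ls; mkdir -p pics; cat > h.py <<'E'
import numpy as np, cv2
from scipy.spatial.transform import Rotation as R
from station import env, eyes, close_job
def snap(n):
    s=eyes.snapshot(n); K=np.array(s['camera_matrix']); o=np.array(s['orientation'])
    s['R']=R.from_euler('xyz',o).as_matrix() if o.shape==(3,) else (o if o.shape==(3,3) else None); s['K']=K; s['t']=np.array(s['xyz']); return s
def slopes(s,uv):
    uv=np.asarray(uv,float).reshape(-1,2); K=s['K']
    d=np.c_[(uv[:,0]-K[0,2])/K[0,0],(uv[:,1]-K[1,2])/K[1,1]]; u=d.copy()
    for _ in range(15): u=d/(1+s['k1']*(u**2).sum(1,keepdims=True))
    return u
def onz(s,uv,z):
    u=slopes(s,uv); r=np.c_[u,np.ones(len(u))]@s['R'].T
    return s['t']+r*((z-s['t'][2])/r[:,2:3])
def cloud(s):
    h,w=s['z_map'].shape; v,u=np.mgrid[:h,:w]; uv=np.c_[u.ravel(),v.ravel()]
    sl=slopes(s,uv); z=s['z_map'].ravel()[:,None]
    return ((np.c_[sl,np.ones(len(sl))]*z)@s['R'].T+s['t']).reshape(h,w,3)
def save(s,name,box=None,f=1):
    im=s['frame'][:,:,::-1]
    if box: im=im[box[1]:box[3],box[0]:box[2]]
    cv2.imwrite('pics/'+name,cv2.resize(im,None,fx=f,fy=f,interpolation=cv2.INTER_CUBIC))
E
python3 - <<'E'
from h import *
print(env.state())
for n in ('top','scene'):
    s=snap(n); print(n,s['xyz'],s['orientation'],s['k1'],s['K'].tolist()); save(s,n+'0.png',f=1.5)
    c=cloud(s)[::48,::64]; print(np.round(c[...,2],3))
E
```

```text
pics
{'time': 0.0, 'joint_positions': array([-1.21566297,  0.60015463, -0.00256092,  1.60011032,  0.00179109,
        0.94291268, -0.07978272]), 'qvel': array([-0.00077531, -0.00012651,  0.00057471, -0.00207523,  0.00096264,
       -0.00035543, -0.00252386]), 'joint_torque': array([-7.43487963e-04, -7.76452589e+01,  1.56468563e+00, -2.58024877e+01,
        1.23750410e-02,  8.63050431e-03, -1.24207094e-05]), 'tcp_pos': array([0.3033405 , 0.65827731, 0.40380216]), 'tool_rot': array([-3.14001512e+00,  1.27616699e-04,  2.70984451e+00]), 'force': array([ 0.41731258,  0.4415602 , -0.01866141]), 'ft_torque': array([ 0.01304742,  0.04677961, -0.04962411]), 'grip_force': 0.0, 'opening': 0.99933210045963}
top [0.34338829 0.03305334 1.26955208] [-3.02553909 -0.03477998 -1.54626954] -0.13090152875895938 [[381.9707584520752, 0.0, 261.6758457218231], [0.0, 381.9707584520752, 190.88398950353795], [0.0, 0.0, 1.0]]
[[-0.23  -0.268 -0.292 -0.287 -0.278 -0.243 -0.208 -0.157]
 [-0.69  -0.71  -0.728 -0.728 -0.71  -0.667 -0.649 -0.581]
 [-0.361  0.005 -0.001 -0.004 -0.001  0.016  0.107  0.   ]
 [-0.422  0
[... 266 characters left out ...]
02 -0.001  0.001]]
scene [1.12540741 0.16223871 0.69280476] [-2.32422361 -0.00524944  1.78629446] 0.022833394493256342 [[390.1722763143298, 0.0, 254.64742862479022], [0.0, 390.1722763143298, 196.7140368196836], [0.0, 0.0, 1.0]]
[[ 0.177  0.191  0.015  0.04   0.063  0.389  0.165  0.18 ]
 [-0.024  0.002 -0.118 -0.215  0.238 -0.147 -0.121 -0.201]
 [ 0.161  0.158 -0.003  0.001 -0.001 -0.001  0.    -0.444]
 [ 0.094  0.066  0.    -0.001 -0.001  0.001  0.001  0.001]
 [-0.003 -0.     0.001  0.001  0.054  0.002  0.     0.001]
 [-0.003  0.001 -0.001  0.094  0.093  0.001  0.003  0.001]
 [ 0.109 -0.002 -0.001  0.022  0.073  0.001  0.064  0.001]
 [ 0.038 -0.     0.021 -0.001 -0.002 -0.001  0.001  0.002]]
```

View pics/top0.png

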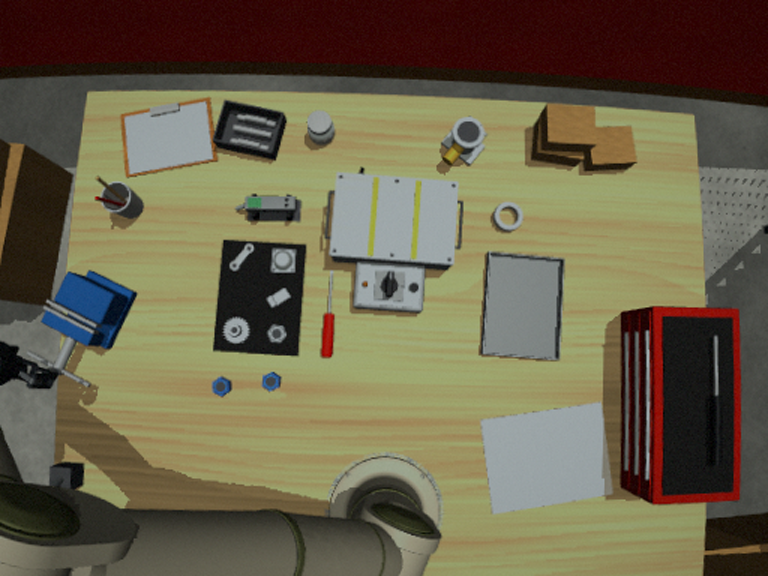

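View pics/scene0.png

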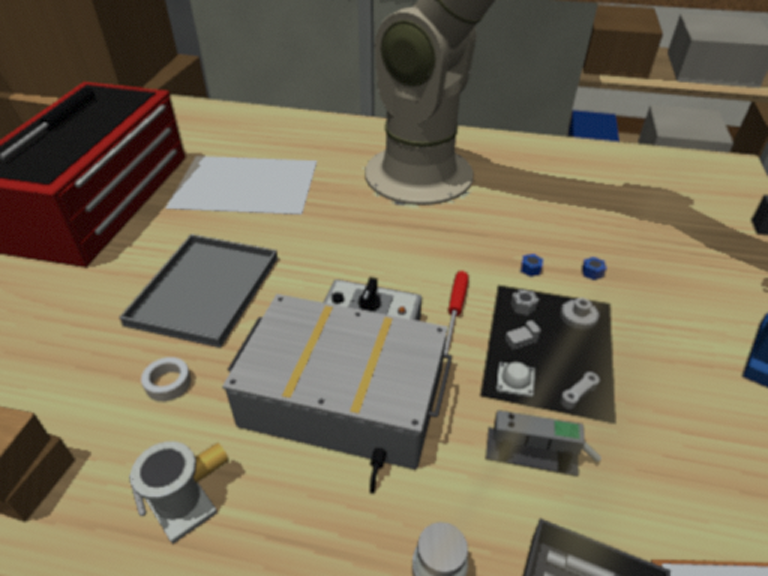

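```bash
python3 - <<'E'
from h import *
s=snap('top')
P=dict(gear=(236,329,.035),nut=(277,333,.025),fly=(279,297,.02),rock=(241,257,.019),cover=(284,260,.02),meter=(271,207,.06),switch=(390,286,.08))
for k,(u,v,z) in P.items(): print(k,np.round(onz(s,[(u/1.5,v/1.5)],z)[0],3))
for n,z,pts in (('plate',.095,[(336,174),(459,181),(453,266),(332,257)]),('tray',.022,[(487,253),(563,257),(560,359),(482,354)]),('mat',.003,[(223,240),(306,245),(299,355),(214,350)]),('box',.055,[(358,262),(425,266),(422,309),(354,304)])):
    q=onz(s,np.array(pts)/1.5,z)[:,:2]; print(n,q.round(3).tolist(),'c',q.mean(0).round(3),'edges',np.linalg.norm(q-np.roll(q,-1,0),axis=1).round(3), 'yaw of edge0',np.arctan2(*(q[1]-q[0])[::-1]).round(3))
s=snap('wrist'); print(s['t'],s['R'].round(3).tolist(),s['K'].tolist(),s['k1']); st=env.state(); T=R.from_euler('xyz',st['tool_rot']).as_matrix(); print('cam in tool',T.T@(s['t']-st['tcp_pos']),(T.T@s['R']).round(3).tolist(), T.round(3).tolist())
E
```

```text
gear [0.386 0.329 0.035]
nut [0.381 0.241 0.025]
fly [0.46  0.241 0.02 ]
rock [0.546 0.33  0.019]
cover [0.542 0.234 0.02 ]
meter [0.651 0.262 0.06 ]
switch [0.484 0.    0.08 ]
plate [[0.718, 0.121], [0.712, -0.141], [0.528, -0.13], [0.539, 0.123]] c [ 0.624 -0.007] edges [0.262 0.184 0.252 0.179] yaw of edge0 -1.594
tray [[0.571, -0.216], [0.568, -0.39], [0.339, -0.382], [0.347, -0.206]] c [ 0.456 -0.298] edges [0.174 0.229 0.176 0.224] yaw of edge0 -1.589
mat [[0.586, 0.377], [0.58, 0.189], [0.335, 0.194], [0.339, 0.383]] c [0.46  0.286] edges [0.188 0.245 0.189 0.247] yaw of edge0 -1.605
box [[0.536, 0.07], [0.532, -0.074], [0.439, -0.07], [0.446, 0.075]] c [0.488 0.   ] edges [0.144 0.093 0.145 0.091] yaw of edge0 -1.601
[0.23864093 0.68779015 0.37384012] [[0.418, 0.872, 0.256], [0.909, -0.401, -0.119], [-0.001, 0.282, -0.959]] [[309.69597511853476, 0.0, 254.02193148521644], [0.0, 309.69597511853476, 191.32014513308195], [0.0, 0.0, 1.0]] -0.02025109193302801
cam in tool [ 0.07109888 -0.00033683  0.03027529] [[0.001, -0.959, -0.282], [1.0, 0.001, 0.0], [0.0, -0.282, 0.959]] [[-0.908, 0.418, -0.0], [0.418, 0.908, -0.001], [-0.0, -0.001, -1.0]]
```

Emit:
play_rows([
  {"linear": [0.523,-0.9,0],"angular": [0,0,-0.363],"gripper": 1},
  {"linear": [0.523,-0.9,0],"angular": [0,0,-0.363],"gripper": 1},
  {"linear": [0.523,-0.9,0],"angular": [0,0,-0.363],"gripper": 1},
  {"linear": [0.523,-0.9,0],"angular": [0,0,-0.363],"gripper": 1},
  {"linear": [0.523,-0.9,0],"angular": [0,0,-0.363],"gripper": 1},
  {"linear": [0.523,-0.9,0],"angular": [0,0,-0.363],"gripper": 1},
  {"linear": [0.523,-0.9,0],"angular": [0,0,-0.363],"gripper": 1},
  {"linear": [0.523,-0.9,0],"angular": [0,0,-0.363],"gripper": 1},
  {"linear": [0.523,-0.9,0],"angular": [0,0,-0.363],"gripper": 1},
  {"linear": [0.523,-0.9,0],"angular": [0,0,-0.363],"gripper": 1},
  {"linear": [0.523,-0.9,0],"angular": [0,0,-0.363],"gripper": 1},
  {"linear": [0.523,-0.9,0],"angular": [0,0,-0.363],"gripper": 1},
])

```text
time: 1.2
tcp_pos: [0.4596, 0.3896, 0.4045]
tool_rot: [-3.141, -0.0, 1.575]
force: [-0.4, 1.3, -0.4]
opening: 0.999
grip_force: 0.0
```

Emit:
play_rows([
  {"linear": [0,-0.1,0],"angular": [0,0,0],"gripper": 1},
  {"linear": [0,-0.2,0],"angular": [0,0,0],"gripper": 1},
  {"linear": [0,-0.3,0],"angular": [0,0,0],"gripper": 1},
  {"linear": [0,-0.34,0],"angular": [0,0,0],"gripper": 1},
  {"linear": [0,-0.34,0],"angular": [0,0,0],"gripper": 1},
  {"linear": [0,-0.34,0],"angular": [0,0,0],"gripper": 1},
  {"linear": [0,-0.34,0],"angular": [0,0,0],"gripper": 1},
])

```text
time: 1.78
tcp_pos: [0.4602, 0.2882, 0.4047]
tool_rot: [3.141, -0.001, 1.573]
force: [0.2, -0.2, 0.6]
opening: 1.003
grip_force: 0.0
```

```bash
python3 - <<'E'
from h import *
st=env.state(); print(st['time'],st['tcp_pos'],st['tool_rot'],st['joint_positions'].round(2))
s=snap('wrist'); save(s,'w1.png',f=1.5); np.save('w1.npy',s,allow_pickle=True)
E
```

```text
1.7833 [0.46016382 0.28815098 0.40472489] [ 3.14138014e+00 -9.06357202e-04  1.57256709e+00] [-0.9   0.39  0.32  2.03 -0.18  0.74 -0.46]
```

View pics/w1.png

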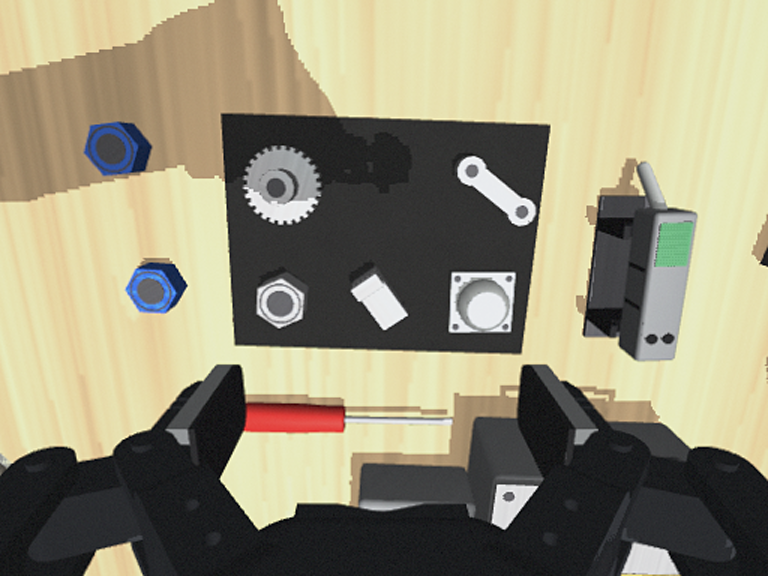

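```bash
cat >> h.py <<'E'
def parts(s,box,z0,zmin,amin=60):
    """components above plane z0 in wrist picture in pixel box; prints top-face geometry"""
    c=cloud(s); m=np.zeros(c.shape[:2],np.uint8); x0,y0,x1,y1=box
    m[y0:y1,x0:x1]=(c[y0:y1,x0:x1,2]>z0+zmin); m[c[...,2]>z0+.1]=0
    n,l,st,_=cv2.connectedComponentsWithStats(m)
    for i in range(1,n):
        if st[i,4]<amin: continue
        p=c[l==i]; 
        r=cv2.minAreaRect((p[:,:2]*1000).astype(np.float32)); zt=np.percentile(p[:,2],98); q=p[p[:,2]>zt-.005]; rt=cv2.minAreaRect((q[:,:2]*1000).astype(np.float32))
        f=lambda r:[round(float(a),1) for a in (*r[0],*r[1],r[2])]
        print('px',st[i,:4],'n',st[i,4],'ztop',round(float(zt),4),'all(mm)',f(r),'top',f(rt),'topmean',(q[:,:2].mean(0)*1000).round(1))
E
python3 - <<'E'
from h import *
s=np.load('w1.npy',allow_pickle=True).item()
parts(s,(150,78,362,238),.003,.006)
print('meter'); parts(s,(385,80,480,250),.0,.045)
E
```

```text
px [162  97  53  53] n 2007 ztop 0.0368 all(mm) [385.7, 334.6, 58.4, 58.1, 19.3] top [385.8, 334.5, 24.4, 25.1, 89.1] topmean [385.8 334.7]
px [303 104  54  47] n 1016 ztop 0.0212 all(mm) [546.6, 330.9, 22.0, 71.2, 53.2] top [546.7, 330.9, 22.0, 71.1, 53.2] topmean [546.3 331.3]
px [234 179  38  41] n 805 ztop 0.0308 all(mm) [460.1, 243.9, 25.2, 46.5, 34.7] top [450.0, 257.9, 23.8, 12.0, 35.7] topmean [450.1 258.2]
px [172 183  33  36] n 902 ztop 0.0272 all(mm) [381.4, 243.9, 40.3, 36.4, 22.2] top [381.4, 243.9, 40.3, 36.4, 22.2] topmean [381.1 244.2]
px [299 182  44  40] n 1530 ztop 0.0288 all(mm) [543.1, 239.1, 51.9, 51.7, 0.1] top [542.8, 239.4, 34.7, 35.0, 11.4] topmean [542.4 240.4]
meter
px [416 135  49 105] n 3715 ztop 0.0664 all(mm) [660.2, 268.8, 31.7, 113.8, 1.5] top [660.2, 267.6, 31.6, 108.5, 2.1] topmean [659.1 270.1]
```

Emit:
play_rows([
  {"linear": [-0.12,0.08,-0.1],"angular": [0,0,0],"gripper": 1},
  {"linear": [-0.248,0.161,-0.25],"angular": [0,0,0],"gripper": 1},
  {"linear": [-0.248,0.161,-0.35],"angular": [0,0,0],"gripper": 1},
  {"linear": [-0.248,0.161,-0.45],"angular": [0,0,0],"gripper": 1},
  {"linear": [-0.248,0.161,-0.55],"angular": [0,0,0],"gripper": 1},
  {"linear": [-0.248,0.161,-0.62],"angular": [0,0,0],"gripper": 1},
  {"linear": [-0.248,0.161,-0.67],"angular": [0,0,0],"gripper": 1},
  {"linear": [-0.248,0.161,-0.7],"angular": [0,0,0],"gripper": 1},
  {"linear": [-0.248,0.161,-0.714],"angular": [0,0,0],"gripper": 1},
  {"linear": [-0.248,0.161,-0.714],"angular": [0,0,0],"gripper": 1},
  {"linear": [-0.248,0.161,-0.714],"angular": [0,0,0],"gripper": 0},
  {"linear": [-0.248,0.161,-0.714],"angular": [0,0,0],"gripper": 0},
])

```text
time: 2.83
tcp_pos: [0.3861, 0.3351, 0.1914]
tool_rot: [3.141, -0.001, 1.57]
force: [0.0, 0.0, -0.8]
opening: 0.748
grip_force: 0.0
```

Emit:
play_rows([
  {"linear": [0,0,0],"angular": [0,0,0],"gripper": 0},
  {"linear": [0,0,0],"angular": [0,0,0],"gripper": 0},
  {"linear": [0,0,0],"angular": [0,0,0],"gripper": 0},
  {"linear": [0,0,0],"angular": [0,0,0],"gripper": 0},
  {"linear": [0,0,0],"angular": [0,0,0],"gripper": 0},
  {"linear": [0,0,0.03],"angular": [0,0,0],"gripper": 0},
  {"linear": [0,0,0.1],"angular": [0,0,0],"gripper": 0},
  {"linear": [0,0,0.2],"angular": [0,0,0],"gripper": 0},
  {"linear": [0,0,0.3],"angular": [0,0,0],"gripper": 0},
  {"linear": [0,0,0.4],"angular": [0,0,0],"gripper": 0},
  {"linear": [0,0,0.5],"angular": [0,0,0],"gripper": 0},
  {"linear": [0,0,0.5],"angular": [0,0,0],"gripper": 0},
])

```text
time: 3.83
tcp_pos: [0.3867, 0.3349, 0.3456]
tool_rot: [3.137, -0.005, 1.569]
force: [0.9, 1.0, -3.0]
opening: 0.275
grip_force: 59.6
```

```bash
python3 - <<'E'
from h import *
st=env.state(); print(st['time'],st['tcp_pos'],st['tool_rot'],st['opening'],st['grip_force'],st['force'])
s=snap('wrist'); c=cloud(s)
# gear below: reported lower face not visible; look at cloud near tool
T=R.from_euler('xyz',st['tool_rot']).as_matrix(); p=(c-st['tcp_pos'])@T
m=(abs(p[...,0])<.05)&(abs(p[...,1])<.05)&(p[...,2]>.13)&(p[...,2]<.22)&(s['z_map']>0)
print(m.sum(), [np.percentile(p[m][:,i],[1,50,99]).round(4).tolist() for i in range(3)])
E
```

```text
3.8333 [0.38670494 0.33487514 0.34556038] [ 3.13699009 -0.00534632  1.56883641] 0.27485696660546477 59.624274373054504 [ 0.88223626  1.02806766 -2.96338442]
10069 [[-0.0266, 0.0096, 0.0279], [-0.0261, 0.0004, 0.0269], [0.1309, 0.1605, 0.1856]]
```

Emit:
play_rows([
  {"linear": [0.04,-0.05,0.03],"angular": [0,0,0],"gripper": 0},
  {"linear": [0.1,-0.13,0.03],"angular": [0,0,0],"gripper": 0},
  {"linear": [0.16,-0.21,0.03],"angular": [0,0,0],"gripper": 0},
  {"linear": [0.22,-0.29,0.03],"angular": [0,0,0],"gripper": 0},
  {"linear": [0.28,-0.37,0.03],"angular": [0,0,0],"gripper": 0},
  {"linear": [0.34,-0.45,0.03],"angular": [0,0,0],"gripper": 0},
  {"linear": [0.4,-0.53,0.03],"angular": [0,0,0],"gripper": 0},
  {"linear": [0.46,-0.61,0.03],"angular": [0,0,0],"gripper": 0},
  {"linear": [0.5,-0.66,0.03],"angular": [0,0,0],"gripper": 0},
])

```text
time: 4.63
tcp_pos: [0.5368, 0.1337, 0.3482]
tool_rot: [-3.14, 0.002, 1.567]
force: [0.2, 0.5, -2.9]
opening: 0.278
grip_force: 59.6
```

Emit:
play_rows([
  {"linear": [0.06,-0.08,0],"angular": [0,0,0],"gripper": 0},
  {"linear": [0.12,-0.16,0],"angular": [0,0,0],"gripper": 0},
  {"linear": [0.18,-0.25,0],"angular": [0,0,0],"gripper": 0},
  {"linear": [0.24,-0.34,0],"angular": [0,0,0],"gripper": 0},
  {"linear": [0.3,-0.43,0],"angular": [0,0,0],"gripper": 0},
  {"linear": [0.36,-0.52,0],"angular": [0,0,0],"gripper": 0},
  {"linear": [0.41,-0.6,0],"angular": [0,0,0],"gripper": 0},
  {"linear": [0.448,-0.655,0],"angular": [0,0,0],"gripper": 0},
  {"linear": [0.448,-0.655,-0.08],"angular": [0,0,0],"gripper": 0},
  {"linear": [0.448,-0.655,-0.15],"angular": [0,0,0],"gripper": 0},
  {"linear": [0.448,-0.655,-0.18],"angular": [0,0,0],"gripper": 0},
  {"linear": [0.448,-0.655,-0.2],"angular": [0,0,0],"gripper": 0},
])

```text
time: 5.63
tcp_pos: [0.6694, -0.0596, 0.2866]
tool_rot: [-3.137, -0.0, 1.569]
force: [-0.0, 0.1, -3.2]
opening: 0.283
grip_force: 59.6
```

Emit:
play_rows([
  {"linear": [0,0,-0.01],"angular": [0,0,0],"gripper": 0},
  {"linear": [0,0,-0.02],"angular": [0,0,0],"gripper": 0},
  {"linear": [0,0,-0.022],"angular": [0,0,0],"gripper": 0},
  {"linear": [0,0,-0.022],"angular": [0,0,0],"gripper": 0},
])

```text
time: 5.97
tcp_pos: [0.6704, -0.0596, 0.2836]
tool_rot: [3.141, 0.0, 1.57]
force: [0.0, 0.4, -3.4]
opening: 0.279
grip_force: 59.7
```

Emit:
play_rows([
  {"linear": [0,0,-0.004],"angular": [0,0,0],"gripper": 0},
  {"linear": [0,0,-0.004],"angular": [0,0,0],"gripper": 0},
  {"linear": [0,0,-0.004],"angular": [0,0,0],"gripper": 0.6},
  {"linear": [0,0,-0.004],"angular": [0,0,0],"gripper": 0.6},
  {"linear": [0,0,-0.004],"angular": [0,0,0],"gripper": 0.6},
  {"linear": [0,0,-0.004],"angular": [0,0,0],"gripper": 0.6},
  {"linear": [0,0,0.05],"angular": [0,0,0],"gripper": 0.6},
  {"linear": [0,0,0.15],"angular": [0,0,0],"gripper": 0.6},
  {"linear": [0,0,0.27],"angular": [0,0,0],"gripper": 0.6},
  {"linear": [0,0,0.4],"angular": [0,0,0],"gripper": 0.6},
])

```text
time: 6.8
tcp_pos: [0.67, -0.0597, 0.4031]
tool_rot: [-3.139, 0.0, 1.569]
force: [0.2, 0.7, -0.1]
opening: 0.598
grip_force: 0.0
```

Emit:
play_rows([
  {"linear": [-0.69,1,0],"angular": [0,0,0.295],"gripper": 0.6},
  {"linear": [-0.69,1,0],"angular": [0,0,0.295],"gripper": 0.6},
  {"linear": [-0.69,1,0],"angular": [0,0,0.295],"gripper": 0.6},
  {"linear": [-0.69,1,0],"angular": [0,0,0.295],"gripper": 0.6},
  {"linear": [-0.69,1,0],"angular": [0,0,0.295],"gripper": 0.6},
  {"linear": [-0.69,1,0],"angular": [0,0,0.295],"gripper": 0.6},
  {"linear": [-0.69,1,0],"angular": [0,0,0.295],"gripper": 0.6},
  {"linear": [-0.69,1,0],"angular": [0,0,0.295],"gripper": 0.6},
  {"linear": [-0.69,1,0],"angular": [0,0,0.295],"gripper": 0.6},
  {"linear": [-0.69,1,0],"angular": [0,0,0.295],"gripper": 0.6},
  {"linear": [-0.69,1,0],"angular": [0,0,0.295],"gripper": 0.6},
  {"linear": [-0.69,1,0],"angular": [0,0,0.295],"gripper": 0.6},
])

```text
time: 7.8
tcp_pos: [0.4636, 0.2399, 0.403]
tool_rot: [3.142, 0.001, 2.496]
force: [0.9, 0.7, -0.8]
opening: 0.6
grip_force: 0.0
```

```bash
cat >> h.py <<'E'
RNG=dict(mat=(.33,.59,.18,.39,.003),plate=(.53,.72,-.14,.125,.095),tray=(.35,.565,-.378,-.215,.004))
def look(name,cam='wrist',zmin=.006,amin=60):
    st=env.state(); print('t',st['time'],'tcp',st['tcp_pos'].round(4),'yaw',np.degrees(st['tool_rot'][2]).round(1),'open',round(st['opening'],3))
    s=snap(cam); x0,x1,y0,y1,z0=RNG[name]; c=cloud(s)
    tip=st['tcp_pos'][2]-.20
    m=((c[...,0]>x0)&(c[...,0]<x1)&(c[...,1]>y0)&(c[...,1]<y1)&(c[...,2]>z0+zmin)&(c[...,2]<z0+.05)&(s['z_map']>0)).astype(np.uint8)
    n,l,stt,_=cv2.connectedComponentsWithStats(m)
    f=lambda p:[round(float(a),1) for a in (lambda r:(*r[0],*r[1],r[2]))(cv2.minAreaRect((p[:,:2]*1000).astype(np.float32)))]
    for i in range(1,n):
        if stt[i,4]<amin: continue
        p=c[l==i]; zt=np.percentile(p[:,2],98); q=p[p[:,2]>zt-.005]
        print('n',stt[i,4],'h',round(float(zt-z0)*1000,1),'all',f(p),'top',f(q))
    return s
E
python3 - <<'E'
from h import *
look('mat'); print('top'); look('plate','top',amin=15)
E
```

```text
t 7.8 tcp [0.4636 0.2399 0.403 ] yaw 143.0 open 0.6
n 1032 h 24.4 all [380.1, 244.3, 36.4, 40.6, 53.4] top [380.1, 244.3, 36.1, 40.7, 55.0]
n 849 h 27.6 all [459.6, 244.4, 25.0, 46.0, 35.0] top [449.8, 258.2, 23.6, 12.2, 36.2]
n 1019 h 18.1 all [547.0, 330.3, 22.0, 71.5, 53.2] top [547.1, 330.3, 22.0, 71.2, 53.3]
n 1445 h 25.8 all [543.5, 239.7, 51.3, 51.5, 0.4] top [543.8, 239.2, 35.1, 33.8, 26.3]
top
t 7.85 tcp [0.464  0.2393 0.4029] yaw 142.9 open 0.6
n 254 h 34.6 all [668.5, -60.1, 55.8, 56.1, 37.5] top [669.6, -60.0, 21.9, 23.3, 89.1]
```

Emit:
play_rows([
  {"linear": [0.14,0.15,-0.1],"angular": [0,0,0],"gripper": 0.6},
  {"linear": [0.279,0.301,-0.2],"angular": [0,0,0],"gripper": 0.6},
  {"linear": [0.279,0.301,-0.3],"angular": [0,0,0],"gripper": 0.6},
  {"linear": [0.279,0.301,-0.42],"angular": [0,0,0],"gripper": 0.6},
  {"linear": [0.279,0.301,-0.53],"angular": [0,0,0],"gripper": 0.6},
  {"linear": [0.279,0.301,-0.62],"angular": [0,0,0],"gripper": 0.6},
  {"linear": [0.279,0.301,-0.69],"angular": [0,0,0],"gripper": 0.6},
  {"linear": [0.279,0.301,-0.73],"angular": [0,0,0],"gripper": 0.6},
  {"linear": [0.279,0.301,-0.745],"angular": [0,0,0],"gripper": 0.6},
  {"linear": [0.279,0.301,-0.745],"angular": [0,0,0],"gripper": 0.6},
  {"linear": [0.279,0.301,-0.745],"angular": [0,0,0],"gripper": 0},
  {"linear": [0.279,0.301,-0.745],"angular": [0,0,0],"gripper": 0},
])

```text
time: 8.9
tcp_pos: [0.5478, 0.3306, 0.1812]
tool_rot: [3.139, 0.001, 2.496]
force: [-1.0, 0.2, 0.2]
opening: 0.324
grip_force: 0.0
```

Emit:
play_rows([
  {"linear": [0,0,0],"angular": [0,0,0],"gripper": 0},
  {"linear": [0,0,0],"angular": [0,0,0],"gripper": 0},
  {"linear": [0,0,0],"angular": [0,0,0],"gripper": 0},
  {"linear": [0,0,0],"angular": [0,0,0],"gripper": 0},
  {"linear": [0,0,0],"angular": [0,0,0],"gripper": 0},
  {"linear": [0,0,0.03],"angular": [0,0,0],"gripper": 0},
  {"linear": [0,0,0.1],"angular": [0,0,0],"gripper": 0},
  {"linear": [0,0,0.2],"angular": [0,0,0],"gripper": 0},
  {"linear": [0,0,0.3],"angular": [0,0,0],"gripper": 0},
  {"linear": [0,0,0.4],"angular": [0,0,0],"gripper": 0},
  {"linear": [0,0,0.5],"angular": [0,0,0],"gripper": 0},
  {"linear": [0,0,0.5],"angular": [0,0,0],"gripper": 0},
])

```text
time: 9.9
tcp_pos: [0.5481, 0.331, 0.3365]
tool_rot: [3.132, 0.003, 2.496]
force: [0.8, 0.5, -0.8]
opening: 0.167
grip_force: 59.3
```

Emit:
play_rows([
  {"linear": [0.03,-0.06,0.05],"angular": [0,0,0],"gripper": 0},
  {"linear": [0.07,-0.16,0.06],"angular": [0,0,0],"gripper": 0},
  {"linear": [0.11,-0.26,0.06],"angular": [0,0,0],"gripper": 0},
  {"linear": [0.15,-0.36,0.06],"angular": [0,0,0],"gripper": 0},
  {"linear": [0.2,-0.46,0.06],"angular": [0,0,0],"gripper": 0},
  {"linear": [0.25,-0.56,0.06],"angular": [0,0,0],"gripper": 0},
  {"linear": [0.29,-0.66,0.06],"angular": [0,0,0],"gripper": 0},
  {"linear": [0.33,-0.76,0.06],"angular": [0,0,0],"gripper": 0},
  {"linear": [0.37,-0.85,0.06],"angular": [0,0,0],"gripper": 0},
  {"linear": [0.4,-0.91,0.04],"angular": [0,0,0],"gripper": 0},
  {"linear": [0.41,-0.935,-0.02],"angular": [0,0,0],"gripper": 0},
  {"linear": [0.41,-0.935,-0.09],"angular": [0,0,0],"gripper": 0},
])

```text
time: 10.9
tcp_pos: [0.671, 0.0465, 0.3039]
tool_rot: [3.14, 0.004, 2.492]
force: [-0.2, 0.1, -1.5]
opening: 0.167
grip_force: 59.2
```

Emit:
play_rows([
  {"linear": [0,0,-0.05],"angular": [0,0,0],"gripper": 0},
  {"linear": [0,0,-0.08],"angular": [0,0,0],"gripper": 0},
  {"linear": [0,0,-0.1],"angular": [0,0,0],"gripper": 0},
  {"linear": [0,0,-0.103],"angular": [0,0,0],"gripper": 0},
  {"linear": [0,0,-0.103],"angular": [0,0,0],"gripper": 0},
  {"linear": [0,0,-0.103],"angular": [0,0,0],"gripper": 0.6},
  {"linear": [0,0,-0.103],"angular": [0,0,0],"gripper": 0.6},
  {"linear": [0,0,-0.103],"angular": [0,0,0],"gripper": 0.6},
  {"linear": [0,0,-0.103],"angular": [0,0,0],"gripper": 0.6},
  {"linear": [0,0,0],"angular": [0,0,0],"gripper": 0.6},
  {"linear": [0,0,0.13],"angular": [0,0,0],"gripper": 0.6},
  {"linear": [0,0,0.26],"angular": [0,0,0],"gripper": 0.6},
])

```text
time: 11.9
tcp_pos: [0.6698, 0.0502, 0.3807]
tool_rot: [-3.14, -0.002, 2.496]
force: [0.5, -0.1, 0.3]
opening: 0.597
grip_force: 0.0
```

Emit:
play_rows([
  {"linear": [-0.7,0.65,0.08],"angular": [0,0,-0.1],"gripper": 0.6},
  {"linear": [-0.7,0.65,0.08],"angular": [0,0,-0.1],"gripper": 0.6},
  {"linear": [-0.7,0.65,0.08],"angular": [0,0,-0.1],"gripper": 0.6},
  {"linear": [-0.7,0.65,0.08],"angular": [0,0,-0.1],"gripper": 0.6},
  {"linear": [-0.7,0.65,0.08],"angular": [0,0,-0.1],"gripper": 0.6},
  {"linear": [-0.7,0.65,0.08],"angular": [0,0,-0.1],"gripper": 0.6},
  {"linear": [-0.7,0.65,0.08],"angular": [0,0,-0.1],"gripper": 0.6},
  {"linear": [-0.7,0.65,0.08],"angular": [0,0,-0.1],"gripper": 0.6},
  {"linear": [-0.7,0.65,0.08],"angular": [0,0,-0.1],"gripper": 0.6},
  {"linear": [-0.7,0.65,0.08],"angular": [0,0,-0.1],"gripper": 0.6},
])

```text
time: 12.73
tcp_pos: [0.4604, 0.2449, 0.4046]
tool_rot: [3.141, 0.0, 2.182]
force: [1.2, -0.4, -0.7]
opening: 0.599
grip_force: 0.0
```

```bash
python3 - <<'E'
from h import *
look('mat'); print('top'); look('plate','top',amin=15)
E
```

```text
t 12.7333 tcp [0.4604 0.2449 0.4046] yaw 125.0 open 0.599
n 1004 h 24.4 all [380.9, 244.1, 40.6, 36.0, 23.2] top [380.6, 244.0, 40.0, 36.0, 23.5]
n 820 h 27.7 all [459.6, 244.7, 23.7, 45.1, 34.9] top [450.1, 258.2, 22.4, 12.3, 34.7]
n 1472 h 25.7 all [543.5, 238.9, 50.9, 52.0, 1.0] top [543.4, 239.3, 34.5, 35.6, 41.0]
top
t 12.7833 tcp [0.4608 0.2443 0.4044] yaw 125.0 open 0.601
n 138 h 19.4 all [667.3, 49.7, 21.1, 71.9, 53.9] top [667.3, 49.8, 19.6, 70.3, 52.6]
n 258 h 35.8 all [669.2, -60.9, 56.6, 55.3, 29.7] top [669.6, -60.0, 24.3, 21.6, 0.2]
```

Emit:
play_rows([
  {"linear": [0,0,-0.1],"angular": [0,0,0],"gripper": 0.6},
  {"linear": [0,0,-0.2],"angular": [0,0,0],"gripper": 0.6},
  {"linear": [0,0,-0.3],"angular": [0,0,0],"gripper": 0.6},
  {"linear": [0,0,-0.42],"angular": [0,0,0],"gripper": 0.6},
  {"linear": [0,0,-0.53],"angular": [0,0,0],"gripper": 0.6},
  {"linear": [0,0,-0.62],"angular": [0,0,0],"gripper": 0.6},
  {"linear": [0,0,-0.69],"angular": [0,0,0],"gripper": 0.6},
  {"linear": [0,0,-0.73],"angular": [0,0,0],"gripper": 0.6},
  {"linear": [0,0,-0.75],"angular": [0,0,0],"gripper": 0.6},
  {"linear": [0,0,-0.75],"angular": [0,0,0],"gripper": 0.6},
  {"linear": [0,0,-0.75],"angular": [0,0,0],"gripper": 0},
  {"linear": [0,0,-0.75],"angular": [0,0,0],"gripper": 0},
])

```text
time: 13.83
tcp_pos: [0.4606, 0.2448, 0.1801]
tool_rot: [3.14, 0.0, 2.181]
force: [-0.8, -0.2, -0.4]
opening: 0.33
grip_force: 0.0
```

Emit:
play_rows([
  {"linear": [0,0,0],"angular": [0,0,0],"gripper": 0},
  {"linear": [0,0,0],"angular": [0,0,0],"gripper": 0},
  {"linear": [0,0,0],"angular": [0,0,0],"gripper": 0},
  {"linear": [0,0,0],"angular": [0,0,0],"gripper": 0},
  {"linear": [0,0,0],"angular": [0,0,0],"gripper": 0},
  {"linear": [0,0,0.03],"angular": [0,0,0],"gripper": 0},
  {"linear": [0,0,0.1],"angular": [0,0,0],"gripper": 0},
  {"linear": [0,0,0.2],"angular": [0,0,0],"gripper": 0},
  {"linear": [0,0,0.3],"angular": [0,0,0],"gripper": 0},
  {"linear": [0,0,0.4],"angular": [0,0,0],"gripper": 0},
  {"linear": [0,0,0.5],"angular": [0,0,0],"gripper": 0},
  {"linear": [0,0,0.5],"angular": [0,0,0],"gripper": 0},
])

```text
time: 14.83
tcp_pos: [0.4607, 0.2454, 0.3351]
tool_rot: [3.133, 0.0, 2.182]
force: [0.7, 0.4, -2.0]
opening: 0.264
grip_force: 59.2
```

Emit:
play_rows([
  {"linear": [0.04,-0.06,0.05],"angular": [0,0,0],"gripper": 0},
  {"linear": [0.09,-0.15,0.07],"angular": [0,0,0],"gripper": 0},
  {"linear": [0.14,-0.24,0.07],"angular": [0,0,0],"gripper": 0},
  {"linear": [0.19,-0.33,0.07],"angular": [0,0,0],"gripper": 0},
  {"linear": [0.24,-0.42,0.07],"angular": [0,0,0],"gripper": 0},
  {"linear": [0.29,-0.5,0.07],"angular": [0,0,0],"gripper": 0},
  {"linear": [0.34,-0.58,0.07],"angular": [0,0,0],"gripper": 0},
  {"linear": [0.37,-0.63,0.05],"angular": [0,0,0],"gripper": 0},
  {"linear": [0.384,-0.65,0],"angular": [0,0,0],"gripper": 0},
  {"linear": [0.384,-0.65,-0.07],"angular": [0,0,0],"gripper": 0},
  {"linear": [0.384,-0.65,-0.12],"angular": [0,0,0],"gripper": 0},
  {"linear": [0.384,-0.65,-0.15],"angular": [0,0,0],"gripper": 0},
])

```text
time: 15.83
tcp_pos: [0.5746, 0.0498, 0.2829]
tool_rot: [-3.14, -0.001, 2.182]
force: [0.1, 0.6, -1.6]
opening: 0.263
grip_force: 59.2
```

Emit:
play_rows([
  {"linear": [0,0,-0.02],"angular": [0,0,0],"gripper": 0},
  {"linear": [0,0,-0.035],"angular": [0,0,0],"gripper": 0},
  {"linear": [0,0,-0.042],"angular": [0,0,0],"gripper": 0},
  {"linear": [0,0,-0.043],"angular": [0,0,0],"gripper": 0},
  {"linear": [0,0,-0.043],"angular": [0,0,0],"gripper": 0},
  {"linear": [0,0,-0.043],"angular": [0,0,0],"gripper": 0.5},
  {"linear": [0,0,-0.043],"angular": [0,0,0],"gripper": 0.5},
  {"linear": [0,0,-0.043],"angular": [0,0,0],"gripper": 0.5},
  {"linear": [0,0,-0.043],"angular": [0,0,0],"gripper": 0.5},
  {"linear": [0,0,0.06],"angular": [0,0,0],"gripper": 0.5},
  {"linear": [0,0,0.19],"angular": [0,0,0],"gripper": 0.5},
  {"linear": [0,0,0.32],"angular": [0,0,0],"gripper": 0.5},
])

```text
time: 16.83
tcp_pos: [0.575, 0.05, 0.3809]
tool_rot: [-3.139, -0.001, 2.182]
force: [0.6, -0.8, 1.1]
opening: 0.5
grip_force: 0.0
```

Emit:
play_rows([
  {"linear": [-0.5,0.65,0.08],"angular": [0,0,0.1],"gripper": 0.75},
  {"linear": [-0.5,0.65,0.08],"angular": [0,0,0.1],"gripper": 0.75},
  {"linear": [-0.5,0.65,0.08],"angular": [0,0,0.1],"gripper": 0.75},
  {"linear": [-0.5,0.65,0.08],"angular": [0,0,0.1],"gripper": 0.75},
  {"linear": [-0.5,0.65,0.08],"angular": [0,0,0.1],"gripper": 0.75},
  {"linear": [-0.5,0.65,0.08],"angular": [0,0,0.1],"gripper": 0.75},
  {"linear": [-0.5,0.65,0.08],"angular": [0,0,0.1],"gripper": 0.75},
  {"linear": [-0.5,0.65,0.08],"angular": [0,0,0.1],"gripper": 0.75},
  {"linear": [-0.5,0.65,0.08],"angular": [0,0,0.1],"gripper": 0.75},
  {"linear": [-0.5,0.65,0.08],"angular": [0,0,0.1],"gripper": 0.75},
])

```text
time: 17.67
tcp_pos: [0.4259, 0.2441, 0.4043]
tool_rot: [-3.141, 0.0, 2.494]
force: [0.1, 0.3, -0.3]
opening: 0.748
grip_force: 0.0
```

```bash
python3 - <<'E'
from h import *
look('mat'); print('top'); look('plate','top',amin=15)
E
```

```text
t 17.6667 tcp [0.4259 0.2441 0.4043] yaw 142.9 open 0.748
n 948 h 24.3 all [380.7, 244.4, 35.8, 40.6, 52.1] top [380.7, 244.4, 35.8, 40.6, 52.1]
n 1281 h 25.8 all [542.8, 239.0, 51.4, 51.8, 0.3] top [541.7, 237.8, 33.8, 35.3, 47.6]
top
t 17.7167 tcp [0.426  0.2439 0.4042] yaw 142.9 open 0.749
n 136 h 21.0 all [667.5, 49.8, 21.3, 71.7, 53.1] top [668.1, 49.7, 18.6, 67.7, 53.2]
n 255 h 35.2 all [668.6, -60.7, 56.8, 55.5, 27.5] top [669.8, -60.1, 22.7, 21.9, 1.5]
n 125 h 29.9 all [574.9, 50.0, 26.1, 45.4, 34.4] top [565.5, 65.4, 23.7, 8.6, 45.0]
```

Emit:
play_rows([
  {"linear": [-0.08,0,-0.1],"angular": [0,0,0],"gripper": 0.75},
  {"linear": [-0.148,-0.002,-0.2],"angular": [0,0,0],"gripper": 0.75},
  {"linear": [-0.148,-0.002,-0.3],"angular": [0,0,0],"gripper": 0.75},
  {"linear": [-0.148,-0.002,-0.42],"angular": [0,0,0],"gripper": 0.75},
  {"linear": [-0.148,-0.002,-0.53],"angular": [0,0,0],"gripper": 0.75},
  {"linear": [-0.148,-0.002,-0.62],"angular": [0,0,0],"gripper": 0.75},
  {"linear": [-0.148,-0.002,-0.69],"angular": [0,0,0],"gripper": 0.75},
  {"linear": [-0.148,-0.002,-0.73],"angular": [0,0,0],"gripper": 0.75},
  {"linear": [-0.148,-0.002,-0.745],"angular": [0,0,0],"gripper": 0.75},
  {"linear": [-0.148,-0.002,-0.745],"angular": [0,0,0],"gripper": 0.75},
  {"linear": [-0.148,-0.002,-0.745],"angular": [0,0,0],"gripper": 0},
  {"linear": [-0.148,-0.002,-0.745],"angular": [0,0,0],"gripper": 0},
])

```text
time: 18.77
tcp_pos: [0.3816, 0.2436, 0.18]
tool_rot: [-3.141, -0.0, 2.494]
force: [0.3, -0.3, 0.6]
opening: 0.476
grip_force: 0.0
```

Emit:
play_rows([
  {"linear": [0,0,0],"angular": [0,0,0],"gripper": 0},
  {"linear": [0,0,0],"angular": [0,0,0],"gripper": 0},
  {"linear": [0,0,0],"angular": [0,0,0],"gripper": 0},
  {"linear": [0,0,0],"angular": [0,0,0],"gripper": 0},
  {"linear": [0,0,0],"angular": [0,0,0],"gripper": 0},
  {"linear": [0,0,0.03],"angular": [0,0,0],"gripper": 0},
  {"linear": [0,0,0.1],"angular": [0,0,0],"gripper": 0},
  {"linear": [0,0,0.2],"angular": [0,0,0],"gripper": 0},
  {"linear": [0,0,0.3],"angular": [0,0,0],"gripper": 0},
  {"linear": [0,0,0.4],"angular": [0,0,0],"gripper": 0},
  {"linear": [0,0,0.5],"angular": [0,0,0],"gripper": 0},
  {"linear": [0,0,0.5],"angular": [0,0,0],"gripper": 0},
])

```text
time: 19.77
tcp_pos: [0.3812, 0.245, 0.3352]
tool_rot: [3.136, 0.002, 2.496]
force: [0.3, 0.1, -0.4]
opening: 0.405
grip_force: 60.2
```

Emit:
play_rows([
  {"linear": [0.05,-0.07,0.06],"angular": [0,0,0],"gripper": 0},
  {"linear": [0.11,-0.16,0.08],"angular": [0,0,0],"gripper": 0},
  {"linear": [0.17,-0.25,0.08],"angular": [0,0,0],"gripper": 0},
  {"linear": [0.23,-0.34,0.08],"angular": [0,0,0],"gripper": 0},
  {"linear": [0.29,-0.43,0.08],"angular": [0,0,0],"gripper": 0},
  {"linear": [0.35,-0.52,0.08],"angular": [0,0,0],"gripper": 0},
  {"linear": [0.41,-0.61,0.08],"angular": [0,0,0],"gripper": 0},
  {"linear": [0.47,-0.7,0.08],"angular": [0,0,0],"gripper": 0},
  {"linear": [0.53,-0.79,0.08],"angular": [0,0,0],"gripper": 0},
  {"linear": [0.58,-0.88,0.08],"angular": [0,0,0],"gripper": 0},
  {"linear": [0.63,-0.95,0.07],"angular": [0,0,0],"gripper": 0},
  {"linear": [0.648,-0.981,0],"angular": [0,0,0],"gripper": 0},
])

```text
time: 20.77
tcp_pos: [0.5776, -0.0534, 0.3321]
tool_rot: [3.14, 0.004, 2.492]
force: [1.3, -0.8, -0.8]
opening: 0.407
grip_force: 60.2
```

Emit:
play_rows([
  {"linear": [0,0,-0.07],"angular": [0,0,0],"gripper": 0},
  {"linear": [0,0,-0.12],"angular": [0,0,0],"gripper": 0},
  {"linear": [0,0,-0.16],"angular": [0,0,0],"gripper": 0},
  {"linear": [0,0,-0.185],"angular": [0,0,0],"gripper": 0},
  {"linear": [0,0,-0.194],"angular": [0,0,0],"gripper": 0},
  {"linear": [0,0,-0.194],"angular": [0,0,0],"gripper": 0},
  {"linear": [0,0,-0.194],"angular": [0,0,0],"gripper": 0},
  {"linear": [0,0,-0.194],"angular": [0,0,0],"gripper": 0.65},
  {"linear": [0,0,-0.194],"angular": [0,0,0],"gripper": 0.65},
  {"linear": [0,0,-0.194],"angular": [0,0,0],"gripper": 0.65},
  {"linear": [0,0,-0.194],"angular": [0,0,0],"gripper": 0.65},
])

```text
time: 21.68
tcp_pos: [0.5753, -0.0498, 0.2728]
tool_rot: [3.141, 0.0, 2.496]
force: [-0.8, -0.2, 0.2]
opening: 0.651
grip_force: 0.0
```

Emit:
play_rows([
  {"linear": [0,0,0.1],"angular": [0,0,0],"gripper": 0.65},
  {"linear": [0,0,0.24],"angular": [0,0,0],"gripper": 0.65},
  {"linear": [-0.05,0.03,0.38],"angular": [0,0,0.04],"gripper": 0.65},
  {"linear": [-0.15,0.08,0.43],"angular": [0,0,0.08],"gripper": 0.65},
  {"linear": [-0.24,0.14,0.43],"angular": [0,0,0.12],"gripper": 0.65},
  {"linear": [-0.3,0.17,0.43],"angular": [0,0,0.16],"gripper": 0.65},
  {"linear": [-0.3,0.17,0.43],"angular": [0,0,0.2],"gripper": 0.65},
  {"linear": [-0.3,0.17,0.43],"angular": [0,0,0.205],"gripper": 0.65},
  {"linear": [-0.3,0.17,0.43],"angular": [0,0,0.205],"gripper": 0.65},
])

```text
time: 22.43
tcp_pos: [0.4855, 0.0008, 0.4018]
tool_rot: [3.141, 0.001, 3.138]
force: [-0.4, -0.6, -0.1]
opening: 0.648
grip_force: 0.0
```

```bash
python3 - <<'E'
from h import *
RNG['sw']=(.44,.53,-.07,.07,.055)
s=look('sw','wrist',amin=60,zmin=.012); print(s['t']); save(s,'w2.png',f=1.5)
look('plate','wrist'); 
E
```

```text
t 22.4333 tcp [0.4855 0.0008 0.4018] yaw 179.8 open 0.648
n 1297 h 42.0 all [488.0, 3.3, 49.5, 34.8, 27.0] top [488.0, 3.3, 14.0, 52.1, 87.7]
[0.41422744 0.0005737  0.37160382]
t 22.4833 tcp [0.4857 0.0007 0.4017] yaw 179.7 open 0.653
n 1029 h 24.0 all [575.6, -41.9, 28.1, 38.3, 81.9] top [576.2, -41.6, 26.6, 38.3, 77.4]
n 801 h 17.9 all [578.1, 45.3, 25.4, 35.5, 34.0] top [578.5, 44.9, 25.0, 34.0, 34.8]
n 629 h 17.7 all [638.1, 11.6, 22.2, 45.1, 22.9] top [636.5, 13.7, 22.1, 39.8, 19.4]
n 232 h 13.7 all [646.6, -55.1, 17.3, 26.4, 21.8] top [646.7, -55.5, 17.3, 25.8, 22.5]
```

View pics/w2.png

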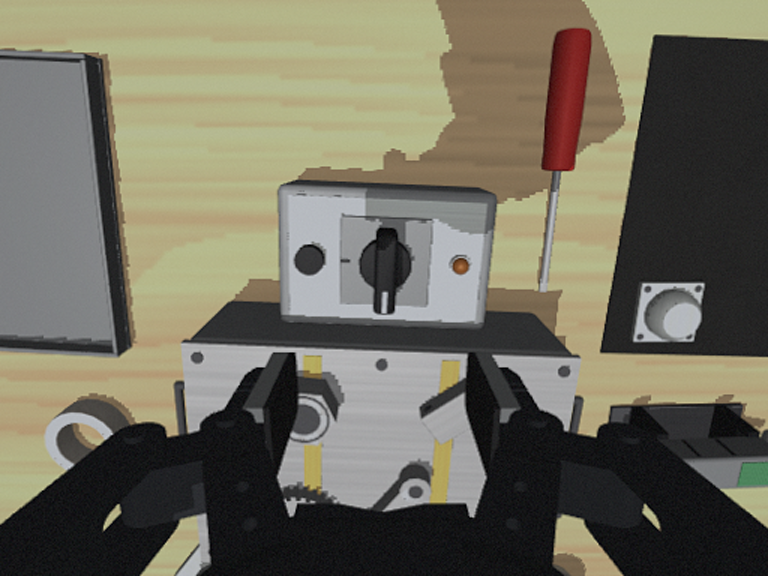

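Emit:
play_rows([
  {"linear": [0.01,0.008,-0.08],"angular": [0,0,-0.012],"gripper": 0.45},
  {"linear": [0.01,0.008,-0.18],"angular": [0,0,-0.012],"gripper": 0.45},
  {"linear": [0.01,0.008,-0.28],"angular": [0,0,-0.012],"gripper": 0.45},
  {"linear": [0.01,0.008,-0.37],"angular": [0,0,-0.012],"gripper": 0.45},
  {"linear": [0.01,0.008,-0.44],"angular": [0,0,-0.012],"gripper": 0.45},
  {"linear": [0.01,0.008,-0.49],"angular": [0,0,-0.012],"gripper": 0.45},
  {"linear": [0.01,0.008,-0.51],"angular": [0,0,-0.012],"gripper": 0.45},
  {"linear": [0.01,0.008,-0.517],"angular": [0,0,-0.012],"gripper": 0.45},
  {"linear": [0.01,0.008,-0.517],"angular": [0,0,-0.012],"gripper": 0},
  {"linear": [0.01,0.008,-0.517],"angular": [0,0,-0.012],"gripper": 0},
  {"linear": [0.01,0.008,-0.517],"angular": [0,0,-0.012],"gripper": 0},
  {"linear": [0.01,0.008,-0.517],"angular": [0,0,-0.012],"gripper": 0},
])

```text
time: 23.53
tcp_pos: [0.4885, 0.0033, 0.2474]
tool_rot: [-3.141, 0.002, 3.101]
force: [-0.9, -1.5, 2.3]
opening: 0.151
grip_force: 59.7
```

Emit:
play_rows([
  {"linear": [0,0,0],"angular": [0,0,0],"gripper": 0},
  {"linear": [0,0,0],"angular": [0,0,0],"gripper": 0},
])

```text
time: 23.7
tcp_pos: [0.4885, 0.0033, 0.2474]
tool_rot: [-3.141, 0.002, 3.102]
force: [-1.2, -1.7, 6.7]
opening: 0.147
grip_force: 60.2
```

Emit:
play_rows([
  {"linear": [0,0,0],"angular": [0,0,-0.03],"gripper": 0},
  {"linear": [0,0,0],"angular": [0,0,-0.065],"gripper": 0},
  {"linear": [0,0,0],"angular": [0,0,-0.1],"gripper": 0},
  {"linear": [0,0,0],"angular": [0,0,-0.14],"gripper": 0},
  {"linear": [0,0,0],"angular": [0,0,-0.18],"gripper": 0},
  {"linear": [0,0,0],"angular": [0,0,-0.22],"gripper": 0},
  {"linear": [0,0,0],"angular": [0,0,-0.26],"gripper": 0},
  {"linear": [0,0,0],"angular": [0,0,-0.3],"gripper": 0},
  {"linear": [0,0,0],"angular": [0,0,-0.34],"gripper": 0},
  {"linear": [0,0,0],"angular": [0,0,-0.38],"gripper": 0},
  {"linear": [0,0,0],"angular": [0,0,-0.42],"gripper": 0},
  {"linear": [0,0,0],"angular": [0,0,-0.45],"gripper": 0},
])

```text
time: 24.7
tcp_pos: [0.4879, 0.0025, 0.2474]
tool_rot: [-3.141, 0.002, 1.68]
force: [-2.7, -5.8, 9.5]
opening: 0.148
grip_force: 60.6
```

Emit:
play_rows([
  {"linear": [0,0,0],"angular": [0,0,-0.03],"gripper": 0},
  {"linear": [0,0,0],"angular": [0,0,-0.045],"gripper": 0},
  {"linear": [0,0,0],"angular": [0,0,-0.045],"gripper": 0},
  {"linear": [0,0,0],"angular": [0,0,-0.045],"gripper": 0.5},
  {"linear": [0,0,0],"angular": [0,0,-0.045],"gripper": 0.5},
  {"linear": [0,0,0],"angular": [0,0,-0.045],"gripper": 0.5},
  {"linear": [0,0,0],"angular": [0,0,-0.045],"gripper": 0.5},
  {"linear": [0,0,0.1],"angular": [0,0,-0.045],"gripper": 0.5},
  {"linear": [0,0,0.22],"angular": [0,0,-0.045],"gripper": 0.5},
  {"linear": [0,0,0.35],"angular": [0,0,-0.045],"gripper": 0.5},
  {"linear": [0,0,0.5],"angular": [0,0,-0.045],"gripper": 0.5},
  {"linear": [0,0,0.5],"angular": [0,0,-0.045],"gripper": 0.5},
])

```text
time: 25.7
tcp_pos: [0.4893, 0.0041, 0.4027]
tool_rot: [3.133, -0.001, 1.548]
force: [1.1, 0.6, 0.1]
opening: 0.494
grip_force: 0.0
```

```bash
python3 - <<'E'
from h import *
RNG['sw']=(.44,.53,-.07,.07,.055)
s=look('sw','wrist',amin=60,zmin=.032); save(s,'w3.png')
s=look('plate','top',amin=15); 
E
```

```text
t 25.7 tcp [0.4893 0.0041 0.4027] yaw 88.7 open 0.494
n 806 h 42.2 all [488.6, 2.8, 52.1, 13.9, 86.9] top [488.6, 2.8, 52.1, 13.9, 86.7]
t 25.75 tcp [0.489  0.0038 0.4007] yaw 88.6 open 0.501
n 139 h 35.0 all [678.3, -62.0, 57.5, 39.8, 79.1] top [673.9, -62.0, 24.7, 15.8, 69.2]
n 83 h 20.7 all [656.9, 6.5, 19.5, 59.7, 45.2] top [661.0, 4.5, 18.1, 51.1, 41.9]
```

Emit:
play_rows([
  {"linear": [0.1,-0.02,0.05],"angular": [0,0,0],"gripper": 0.6},
  {"linear": [0.2,-0.04,0.1],"angular": [0,0,0],"gripper": 0.6},
  {"linear": [0.3,-0.06,0.167],"angular": [0,0,0],"gripper": 0.6},
  {"linear": [0.4,-0.083,0.167],"angular": [0,0,0],"gripper": 0.6},
  {"linear": [0.433,-0.083,0.167],"angular": [0,0,0],"gripper": 0.6},
  {"linear": [0.433,-0.083,0.167],"angular": [0,0,0],"gripper": 0.6},
  {"linear": [0.433,-0.083,0.167],"angular": [0,0,0],"gripper": 0.6},
])

```text
time: 26.38
tcp_pos: [0.6177, -0.0211, 0.4442]
tool_rot: [-3.138, -0.0, 1.548]
force: [-0.8, -0.9, -0.4]
opening: 0.6
grip_force: 0.0
```

```bash
python3 - <<'E'
from h import *
s=look('plate'); save(s,'w4.png',f=1.5)
E
```

```text
t 26.3833 tcp [ 0.6177 -0.0211  0.4442] yaw 88.7 open 0.6
n 1413 h 27.6 all [575.5, 50.5, 25.1, 46.5, 35.1] top [565.7, 64.4, 23.9, 12.3, 35.1]
n 1256 h 18.2 all [654.0, 7.5, 21.2, 70.4, 52.2] top [654.0, 7.4, 21.2, 70.2, 52.1]
n 1206 h 24.2 all [575.3, -48.9, 40.9, 35.9, 84.2] top [575.3, -48.9, 40.8, 35.9, 84.1]
n 2218 h 33.7 all [671.0, -59.6, 57.1, 57.6, 11.4] top [671.0, -60.1, 25.8, 24.3, 77.3]
```

View pics/w4.png

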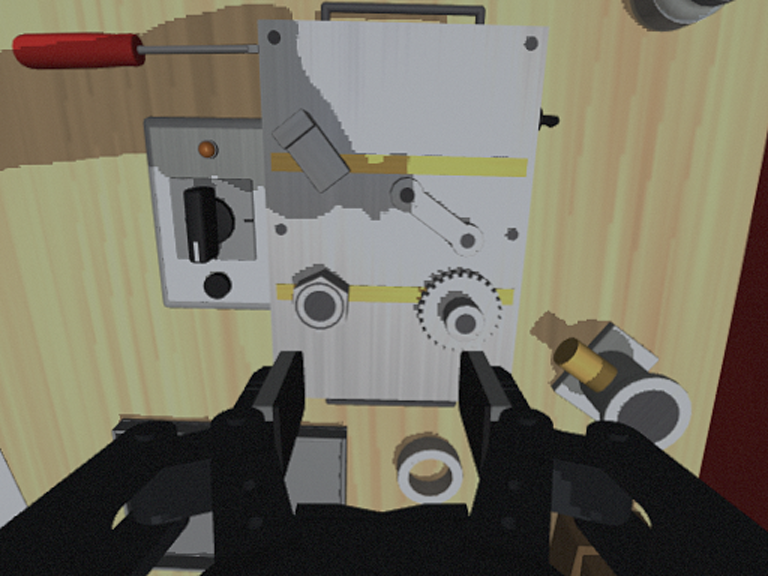

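Emit:
play_rows([
  {"linear": [0.06,0.05,0],"angular": [0,0,0.06],"gripper": 0.5},
  {"linear": [0.12,0.097,-0.05],"angular": [0,0,0.1],"gripper": 0.5},
  {"linear": [0.12,0.097,-0.1],"angular": [0,0,0.14],"gripper": 0.5},
  {"linear": [0.12,0.097,-0.15],"angular": [0,0,0.18],"gripper": 0.5},
  {"linear": [0.12,0.097,-0.2],"angular": [0,0,0.22],"gripper": 0.5},
  {"linear": [0.12,0.097,-0.27],"angular": [0,0,0.26],"gripper": 0.5},
  {"linear": [0.12,0.097,-0.35],"angular": [0,0,0.298],"gripper": 0.5},
  {"linear": [0.12,0.097,-0.44],"angular": [0,0,0.298],"gripper": 0.5},
  {"linear": [0.12,0.097,-0.52],"angular": [0,0,0.298],"gripper": 0.5},
  {"linear": [0.12,0.097,-0.56],"angular": [0,0,0.298],"gripper": 0.5},
  {"linear": [0.12,0.097,-0.584],"angular": [0,0,0.298],"gripper": 0.5},
  {"linear": [0.12,0.097,-0.584],"angular": [0,0,0.298],"gripper": 0.5},
])

```text
time: 27.43
tcp_pos: [0.6533, 0.008, 0.2703]
tool_rot: [-3.14, -0.002, 2.484]
force: [0.0, -0.6, -0.4]
opening: 0.498
grip_force: 0.0
```

Emit:
play_rows([
  {"linear": [0,0,0],"angular": [0,0,0],"gripper": 0},
  {"linear": [0,0,0],"angular": [0,0,0],"gripper": 0},
  {"linear": [0,0,0],"angular": [0,0,0],"gripper": 0},
  {"linear": [0,0,0],"angular": [0,0,0],"gripper": 0},
  {"linear": [0,0,0],"angular": [0,0,0],"gripper": 0},
  {"linear": [0,0,0],"angular": [0,0,0],"gripper": 0},
  {"linear": [0,0,0.03],"angular": [0,0,0],"gripper": 0},
  {"linear": [0,0,0.08],"angular": [0,0,0],"gripper": 0},
  {"linear": [0,0,0.15],"angular": [0,0,0],"gripper": 0},
  {"linear": [0,0,0.22],"angular": [0,0,0],"gripper": 0},
  {"linear": [0,0,0.3],"angular": [0,0,0],"gripper": 0},
  {"linear": [0,0,0.3],"angular": [0,0,0],"gripper": 0},
])

```text
time: 28.43
tcp_pos: [0.655, 0.0082, 0.3668]
tool_rot: [3.137, 0.005, 2.483]
force: [0.8, 1.0, -1.1]
opening: 0.167
grip_force: 59.6
```

Emit:
play_rows([
  {"linear": [-0.03,-0.05,0],"angular": [0,0,0],"gripper": 0},
  {"linear": [-0.08,-0.12,0],"angular": [0,0,-0.03],"gripper": 0},
  {"linear": [-0.13,-0.2,0],"angular": [0,0,-0.06],"gripper": 0},
  {"linear": [-0.18,-0.28,0],"angular": [0,0,-0.09],"gripper": 0},
  {"linear": [-0.23,-0.36,0],"angular": [0,0,-0.12],"gripper": 0},
  {"linear": [-0.28,-0.44,0],"angular": [0,0,-0.15],"gripper": 0},
  {"linear": [-0.33,-0.52,0],"angular": [0,0,-0.18],"gripper": 0},
  {"linear": [-0.39,-0.6,0],"angular": [0,0,-0.21],"gripper": 0},
  {"linear": [-0.45,-0.68,0],"angular": [0,0,-0.24],"gripper": 0},
  {"linear": [-0.51,-0.76,0],"angular": [0,0,-0.27],"gripper": 0},
  {"linear": [-0.57,-0.84,0],"angular": [0,0,-0.3],"gripper": 0},
  {"linear": [-0.62,-0.92,0],"angular": [0,0,-0.3],"gripper": 0},
])

```text
time: 29.43
tcp_pos: [0.4665, -0.2691, 0.3618]
tool_rot: [-3.141, 0.0, 1.535]
force: [-0.5, -0.9, -1.4]
opening: 0.167
grip_force: 59.6
```

Emit:
play_rows([
  {"linear": [-0.03,-0.07,0],"angular": [0,0,0],"gripper": 0},
  {"linear": [-0.043,-0.095,-0.03],"angular": [0,0,0],"gripper": 0},
  {"linear": [-0.043,-0.095,-0.1],"angular": [0,0,0],"gripper": 0},
  {"linear": [-0.043,-0.095,-0.2],"angular": [0,0,0],"gripper": 0},
  {"linear": [-0.043,-0.095,-0.3],"angular": [0,0,0],"gripper": 0},
  {"linear": [-0.043,-0.095,-0.4],"angular": [0,0,0],"gripper": 0},
  {"linear": [-0.043,-0.095,-0.48],"angular": [0,0,0],"gripper": 0},
  {"linear": [-0.043,-0.095,-0.54],"angular": [0,0,0],"gripper": 0},
  {"linear": [-0.043,-0.095,-0.58],"angular": [0,0,0],"gripper": 0},
  {"linear": [-0.043,-0.095,-0.6],"angular": [0,0,0],"gripper": 0},
  {"linear": [-0.043,-0.095,-0.603],"angular": [0,0,0],"gripper": 0},
  {"linear": [-0.043,-0.095,-0.603],"angular": [0,0,0],"gripper": 0},
])

```text
time: 30.43
tcp_pos: [0.455, -0.2954, 0.182]
tool_rot: [-3.141, -0.0, 1.542]
force: [-5.6, 5.5, 22.0]
opening: 0.165
grip_force: 62.5
```

Emit:
play_rows([
  {"linear": [0,0,0],"angular": [0,0,0],"gripper": 0.4},
  {"linear": [0,0,0],"angular": [0,0,0],"gripper": 0.4},
  {"linear": [0,0,0],"angular": [0,0,0],"gripper": 0.4},
  {"linear": [0,0,0.02],"angular": [0,0,0],"gripper": 0.4},
  {"linear": [0,0,0.1],"angular": [0,0,0],"gripper": 0.4},
  {"linear": [0,0,0.22],"angular": [0,0,0],"gripper": 0.4},
  {"linear": [0,0,0.35],"angular": [0,0,0],"gripper": 0.4},
  {"linear": [0,0,0.48],"angular": [0,0,0],"gripper": 0.5},
  {"linear": [0,0,0.6],"angular": [0,0,0],"gripper": 0.5},
  {"linear": [0,0,0.72],"angular": [0,0,0],"gripper": 0.5},
  {"linear": [0,0,0.8],"angular": [0,0,0],"gripper": 0.5},
  {"linear": [0,0,0.8],"angular": [0,0,0],"gripper": 0.5},
])

```text
time: 31.43
tcp_pos: [0.456, -0.2969, 0.4261]
tool_rot: [3.134, 0.004, 1.541]
force: [-0.2, -0.5, -0.2]
opening: 0.501
grip_force: 0.0
```

```bash
python3 - <<'E'
from h import *
s=look('tray'); save(s,'w5.png',f=1.5)
c=cloud(s); 
g=lambda x0,x1,y0,y1:np.median(c[(c[...,0]>x0)&(c[...,0]<x1)&(c[...,1]>y0)&(c[...,1]<y1)][:,2])
print(g(.38,.42,-.34,-.25),g(.5,.54,-.34,-.25))
m=(c[...,2]>.017)&(c[...,2]<.027)&(c[...,0]>.32)&(c[...,0]<.59)&(c[...,1]>-.41)&(c[...,1]<-.19)
print(cv2.minAreaRect((c[m][:,:2]*1000).astype(np.float32)))
s=look('plate','top',amin=15)
E
```

```text
t 31.4333 tcp [ 0.456  -0.2969  0.4261] yaw 88.3 open 0.501
n 246 h 19.8 all [516.3, -216.2, 4.0, 97.7, 86.9] top [516.0, -216.9, 3.4, 97.1, 88.5]
n 810 h 18.3 all [456.0, -294.9, 71.4, 20.5, 87.5] top [456.1, -294.9, 71.4, 20.5, 87.7]
n 72 h 19.0 all [564.5, -361.7, 30.9, 1.6, 87.1] top [564.7, -361.7, 30.9, 1.5, 86.3]
n 93 h 18.7 all [365.5, -377.4, 1.5, 31.1, 87.1] top [365.5, -377.4, 1.4, 31.1, 87.3]
0.3170282236872175 0.3208352485742023
((457.1837463378906, -298.64288330078125), (175.7775421142578, 230.35665893554688), 86.70193481445312)
t 31.4833 tcp [ 0.4554 -0.2969  0.4235] yaw 88.3 open 0.499
n 257 h 34.5 all [668.8, -60.2, 56.8, 55.7, 88.0] top [670.2, -59.9, 21.8, 22.3, 89.3]
n 123 h 28.8 all [575.7, 50.5, 24.9, 45.7, 34.9] top [566.7, 64.5, 23.8, 11.2, 35.4]
n 128 h 26.4 all [575.5, -48.4, 38.4, 36.1, 81.5] top [573.8, -48.4, 35.2, 37.2, 2.8]
```

View pics/w5.png

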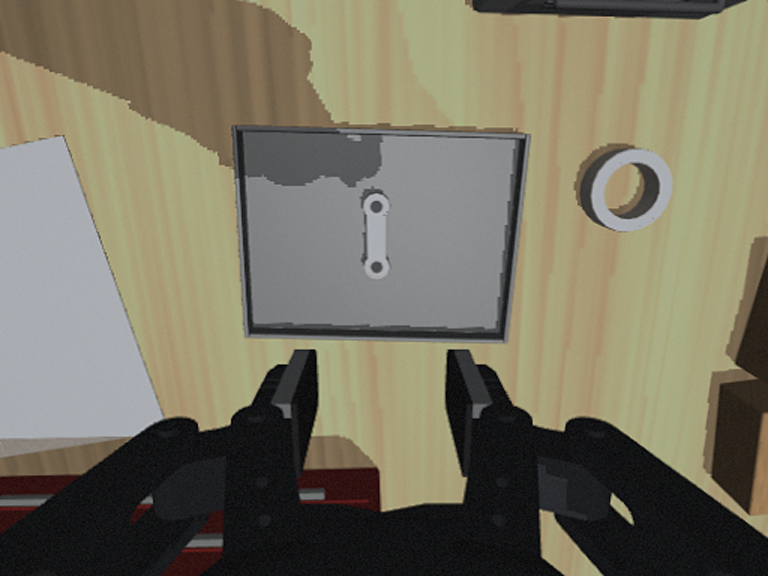

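Emit:
play_rows([
  {"linear": [0.06,0.07,0],"angular": [0,0,0],"gripper": 0.65},
  {"linear": [0.15,0.165,0],"angular": [0,0,0],"gripper": 0.65},
  {"linear": [0.24,0.26,0],"angular": [0,0,0],"gripper": 0.65},
  {"linear": [0.33,0.36,0],"angular": [0,0,0],"gripper": 0.65},
  {"linear": [0.42,0.46,0],"angular": [0,0,0],"gripper": 0.65},
  {"linear": [0.51,0.56,0],"angular": [0,0,0],"gripper": 0.65},
  {"linear": [0.6,0.66,0],"angular": [0,0,0],"gripper": 0.65},
  {"linear": [0.68,0.75,0],"angular": [0,0,0],"gripper": 0.65},
  {"linear": [0.72,0.79,-0.04],"angular": [0,0,0],"gripper": 0.65},
  {"linear": [0.72,0.79,-0.14],"angular": [0,0,0],"gripper": 0.65},
  {"linear": [0.72,0.79,-0.25],"angular": [0,0,0],"gripper": 0.65},
  {"linear": [0.72,0.79,-0.33],"angular": [0,0,0],"gripper": 0.65},
])

```text
time: 32.53
tcp_pos: [0.6701, -0.0594, 0.3171]
tool_rot: [-3.137, 0.0, 1.542]
force: [-0.9, -1.1, -0.4]
opening: 0.652
grip_force: 0.0
```

Emit:
play_rows([
  {"linear": [0,0,-0.06],"angular": [0,0,0],"gripper": 0.65},
  {"linear": [0,0,-0.1],"angular": [0,0,0],"gripper": 0.65},
  {"linear": [0,0,-0.122],"angular": [0,0,0],"gripper": 0.65},
  {"linear": [0,0,-0.129],"angular": [0,0,0],"gripper": 0.65},
  {"linear": [0,0,-0.129],"angular": [0,0,0],"gripper": 0.65},
  {"linear": [0,0,-0.129],"angular": [0,0,0],"gripper": 0},
  {"linear": [0,0,-0.129],"angular": [0,0,0],"gripper": 0},
  {"linear": [0,0,-0.129],"angular": [0,0,0],"gripper": 0},
  {"linear": [0,0,-0.129],"angular": [0,0,0],"gripper": 0},
  {"linear": [0,0,-0.129],"angular": [0,0,0],"gripper": 0},
  {"linear": [0,0,-0.129],"angular": [0,0,0],"gripper": 0},
  {"linear": [0,0,-0.129],"angular": [0,0,0],"gripper": 0},
])

```text
time: 33.53
tcp_pos: [0.6714, -0.0598, 0.2844]
tool_rot: [3.14, 0.0, 1.541]
force: [-2.1, 0.2, 7.0]
opening: 0.279
grip_force: 58.7
```

Emit:
play_rows([
  {"linear": [0,0,0.03],"angular": [0,0,0],"gripper": 0},
  {"linear": [0,0,0.08],"angular": [0,0,0],"gripper": 0},
  {"linear": [0,0,0.15],"angular": [0,0,0],"gripper": 0},
  {"linear": [0,0,0.22],"angular": [0,0,0],"gripper": 0},
  {"linear": [0,0,0.3],"angular": [0,0,0],"gripper": 0},
  {"linear": [0,0,0.3],"angular": [0,0,0],"gripper": 0},
])

```text
time: 34.03
tcp_pos: [0.6722, -0.0595, 0.3781]
tool_rot: [3.135, -0.0, 1.541]
force: [1.1, 0.1, -2.5]
opening: 0.274
grip_force: 59.2
```

Emit:
play_rows([
  {"linear": [-0.03,-0.04,0],"angular": [0,0,0],"gripper": 0},
  {"linear": [-0.08,-0.11,0],"angular": [0,0,0],"gripper": 0},
  {"linear": [-0.14,-0.19,0],"angular": [0,0,0],"gripper": 0},
  {"linear": [-0.2,-0.27,0],"angular": [0,0,0],"gripper": 0},
  {"linear": [-0.26,-0.35,0],"angular": [0,0,0],"gripper": 0},
  {"linear": [-0.32,-0.43,0],"angular": [0,0,0],"gripper": 0},
  {"linear": [-0.38,-0.52,0],"angular": [0,0,0],"gripper": 0},
  {"linear": [-0.43,-0.6,0],"angular": [0,0,0],"gripper": 0},
  {"linear": [-0.47,-0.65,0],"angular": [0,0,0],"gripper": 0},
  {"linear": [-0.487,-0.673,-0.03],"angular": [0,0,0],"gripper": 0},
  {"linear": [-0.487,-0.673,-0.1],"angular": [0,0,0],"gripper": 0},
  {"linear": [-0.487,-0.673,-0.2],"angular": [0,0,0],"gripper": 0},
])

```text
time: 35.03
tcp_pos: [0.5249, -0.2624, 0.3133]
tool_rot: [3.138, 0.001, 1.539]
force: [-0.6, -0.3, -3.8]
opening: 0.28
grip_force: 59.3
```

Emit:
play_rows([
  {"linear": [0,0,-0.1],"angular": [0,0,0],"gripper": 0},
  {"linear": [0,0,-0.2],"angular": [0,0,0],"gripper": 0},
  {"linear": [0,0,-0.29],"angular": [0,0,0],"gripper": 0},
  {"linear": [0,0,-0.35],"angular": [0,0,0],"gripper": 0},
  {"linear": [0,0,-0.38],"angular": [0,0,0],"gripper": 0},
  {"linear": [0,0,-0.395],"angular": [0,0,0],"gripper": 0},
  {"linear": [0,0,-0.4],"angular": [0,0,0],"gripper": 0},
  {"linear": [0,0,-0.4],"angular": [0,0,0],"gripper": 0},
  {"linear": [0,0,-0.4],"angular": [0,0,0],"gripper": 0.6},
  {"linear": [0,0,-0.4],"angular": [0,0,0],"gripper": 0.6},
  {"linear": [0,0,-0.4],"angular": [0,0,0],"gripper": 0.6},
  {"linear": [0,0,-0.4],"angular": [0,0,0],"gripper": 0.6},
])

```text
time: 36.03
tcp_pos: [0.5254, -0.2618, 0.1933]
tool_rot: [3.14, 0.0, 1.541]
force: [0.6, 1.2, 0.0]
opening: 0.594
grip_force: 0.0
```

Emit:
play_rows([
  {"linear": [0,0,0.05],"angular": [0,0,0],"gripper": 0.6},
  {"linear": [0,0,0.15],"angular": [0,0,0],"gripper": 0.6},
  {"linear": [0,0,0.28],"angular": [0,0,0],"gripper": 0.6},
  {"linear": [0,0,0.41],"angular": [0,0,0],"gripper": 0.6},
  {"linear": [0,0,0.54],"angular": [0,0,0],"gripper": 0.6},
  {"linear": [0,0,0.66],"angular": [0,0,0],"gripper": 0.6},
  {"linear": [0,0,0.74],"angular": [0,0,0],"gripper": 0.6},
  {"linear": [0,0,0.76],"angular": [0,0,0],"gripper": 0.6},
  {"linear": [0,0,0.76],"angular": [0,0,0],"gripper": 0.6},
])

```text
time: 36.78
tcp_pos: [0.5253, -0.2618, 0.4232]
tool_rot: [3.138, 0.002, 1.541]
force: [0.3, 0.0, -0.7]
opening: 0.598
grip_force: 0.0
```

```bash
python3 - <<'E'
from h import *
s=look('tray'); s=look('plate','top',amin=15)
E
```

```text
t 36.7833 tcp [ 0.5253 -0.2618  0.4232] yaw 88.3 open 0.598
n 231 h 20.1 all [516.9, -216.4, 4.1, 96.1, 86.9] top [516.9, -217.1, 3.7, 96.1, 88.1]
n 1652 h 33.9 all [526.1, -261.0, 58.0, 57.2, 87.4] top [526.1, -260.9, 24.7, 25.0, 21.9]
n 817 h 18.2 all [456.4, -295.1, 71.2, 21.8, 89.3] top [455.8, -295.1, 71.2, 21.1, 88.9]
n 96 h 19.5 all [365.2, -377.0, 1.9, 29.8, 89.5] top [365.2, -377.8, 1.7, 29.7, 86.6]
t 36.8333 tcp [ 0.5249 -0.2617  0.4213] yaw 88.3 open 0.602
n 126 h 27.6 all [576.0, 50.8, 24.8, 45.7, 35.5] top [566.5, 64.6, 24.3, 11.9, 34.8]
n 129 h 26.7 all [574.8, -48.6, 37.4, 36.2, 85.1] top [574.9, -50.3, 34.2, 34.8, 82.5]
```

Emit:
play_rows([
  {"linear": [0.02,0.07,0],"angular": [0,0,-0.01],"gripper": 0.7},
  {"linear": [0.05,0.18,0],"angular": [0,0,-0.023],"gripper": 0.7},
  {"linear": [0.08,0.3,0],"angular": [0,0,-0.023],"gripper": 0.7},
  {"linear": [0.11,0.42,0],"angular": [0,0,-0.023],"gripper": 0.7},
  {"linear": [0.14,0.54,0],"angular": [0,0,-0.023],"gripper": 0.7},
  {"linear": [0.16,0.65,0],"angular": [0,0,-0.023],"gripper": 0.7},
  {"linear": [0.168,0.71,-0.03],"angular": [0,0,-0.023],"gripper": 0.7},
  {"linear": [0.168,0.71,-0.13],"angular": [0,0,-0.023],"gripper": 0.7},
  {"linear": [0.168,0.71,-0.24],"angular": [0,0,-0.023],"gripper": 0.7},
  {"linear": [0.168,0.71,-0.34],"angular": [0,0,-0.023],"gripper": 0.7},
  {"linear": [0.168,0.71,-0.42],"angular": [0,0,-0.023],"gripper": 0.7},
  {"linear": [0.168,0.71,-0.47],"angular": [0,0,-0.023],"gripper": 0.7},
])

```text
time: 37.88
tcp_pos: [0.574, -0.0485, 0.2753]
tool_rot: [-3.135, 0.0, 1.47]
force: [-0.1, -0.2, -0.2]
opening: 0.701
grip_force: 0.0
```

Emit:
play_rows([
  {"linear": [0,0,-0.015],"angular": [0,0,0],"gripper": 0.7},
  {"linear": [0,0,-0.023],"angular": [0,0,0],"gripper": 0.7},
  {"linear": [0,0,-0.023],"angular": [0,0,0],"gripper": 0.7},
  {"linear": [0,0,-0.023],"angular": [0,0,0],"gripper": 0},
  {"linear": [0,0,-0.023],"angular": [0,0,0],"gripper": 0},
  {"linear": [0,0,-0.023],"angular": [0,0,0],"gripper": 0},
  {"linear": [0,0,-0.023],"angular": [0,0,0],"gripper": 0},
  {"linear": [0,0,-0.023],"angular": [0,0,0],"gripper": 0},
  {"linear": [0,0,-0.023],"angular": [0,0,0],"gripper": 0},
  {"linear": [0,0,-0.023],"angular": [0,0,0],"gripper": 0},
  {"linear": [0,0,-0.023],"angular": [0,0,0],"gripper": 0},
])

```text
time: 38.8
tcp_pos: [0.5758, -0.0487, 0.2742]
tool_rot: [3.14, 0.0, 1.469]
force: [-1.1, 0.6, 7.5]
opening: 0.405
grip_force: 60.9
```

Emit:
play_rows([
  {"linear": [0,0,0.03],"angular": [0,0,0],"gripper": 0},
  {"linear": [0,0,0.08],"angular": [0,0,0],"gripper": 0},
  {"linear": [0,0,0.15],"angular": [0,0,0],"gripper": 0},
  {"linear": [0,0,0.22],"angular": [0,0,0],"gripper": 0},
  {"linear": [0,0,0.3],"angular": [0,0,0],"gripper": 0},
  {"linear": [0,0,0.3],"angular": [0,0,0],"gripper": 0},
])

```text
time: 39.3
tcp_pos: [0.5764, -0.0486, 0.3678]
tool_rot: [3.135, -0.0, 1.469]
force: [0.1, -0.4, -0.4]
opening: 0.406
grip_force: 60.1
```

Emit:
play_rows([
  {"linear": [-0.03,-0.04,0],"angular": [0,0,0],"gripper": 0},
  {"linear": [-0.09,-0.1,0],"angular": [0,0,0],"gripper": 0},
  {"linear": [-0.16,-0.18,0],"angular": [0,0,0],"gripper": 0},
  {"linear": [-0.23,-0.26,0],"angular": [0,0,0],"gripper": 0},
  {"linear": [-0.3,-0.34,0],"angular": [0,0,0],"gripper": 0},
  {"linear": [-0.37,-0.42,0],"angular": [0,0,0],"gripper": 0},
  {"linear": [-0.44,-0.5,0],"angular": [0,0,0],"gripper": 0},
  {"linear": [-0.51,-0.58,0],"angular": [0,0,0],"gripper": 0},
  {"linear": [-0.57,-0.65,0],"angular": [0,0,0],"gripper": 0},
  {"linear": [-0.6,-0.687,-0.03],"angular": [0,0,0],"gripper": 0},
  {"linear": [-0.6,-0.687,-0.1],"angular": [0,0,0],"gripper": 0},
  {"linear": [-0.6,-0.687,-0.2],"angular": [0,0,0],"gripper": 0},
])

```text
time: 40.3
tcp_pos: [0.3947, -0.2561, 0.3034]
tool_rot: [3.138, 0.002, 1.465]
force: [0.9, -1.4, -2.3]
opening: 0.404
grip_force: 60.1
```

Emit:
play_rows([
  {"linear": [0,0,-0.1],"angular": [0,0,0],"gripper": 0},
  {"linear": [0,0,-0.2],"angular": [0,0,0],"gripper": 0},
  {"linear": [0,0,-0.29],"angular": [0,0,0],"gripper": 0},
  {"linear": [0,0,-0.35],"angular": [0,0,0],"gripper": 0},
  {"linear": [0,0,-0.38],"angular": [0,0,0],"gripper": 0},
  {"linear": [0,0,-0.394],"angular": [0,0,0],"gripper": 0},
  {"linear": [0,0,-0.399],"angular": [0,0,0],"gripper": 0},
  {"linear": [0,0,-0.399],"angular": [0,0,0],"gripper": 0},
  {"linear": [0,0,-0.399],"angular": [0,0,0],"gripper": 0.52},
  {"linear": [0,0,-0.399],"angular": [0,0,0],"gripper": 0.52},
  {"linear": [0,0,-0.399],"angular": [0,0,0],"gripper": 0.52},
  {"linear": [0,0,-0.399],"angular": [0,0,0],"gripper": 0.52},
])

```text
time: 41.3
tcp_pos: [0.3956, -0.2549, 0.1837]
tool_rot: [3.141, 0.0, 1.469]
force: [1.0, -0.1, -0.1]
opening: 0.519
grip_force: 0.0
```

Emit:
play_rows([
  {"linear": [0,0,0.05],"angular": [0,0,0],"gripper": 0.52},
  {"linear": [0,0,0.15],"angular": [0,0,0],"gripper": 0.52},
  {"linear": [0,0,0.28],"angular": [0,0,0],"gripper": 0.52},
  {"linear": [0,0,0.41],"angular": [0,0,0],"gripper": 0.52},
  {"linear": [0,0,0.54],"angular": [0,0,0],"gripper": 0.52},
  {"linear": [0,0,0.66],"angular": [0,0,0],"gripper": 0.52},
  {"linear": [0,0,0.74],"angular": [0,0,0],"gripper": 0.52},
  {"linear": [0,0,0.76],"angular": [0,0,0],"gripper": 0.52},
  {"linear": [0,0,0.76],"angular": [0,0,0],"gripper": 0.52},
])

```text
time: 42.05
tcp_pos: [0.3954, -0.255, 0.4132]
tool_rot: [3.138, 0.002, 1.468]
force: [0.0, -0.6, -1.1]
opening: 0.52
grip_force: 0.0
```

```bash
python3 - <<'E'
from h import *
s=look('tray'); s=look('plate','top',amin=15)
E
```

```text
t 42.05 tcp [ 0.3954 -0.255   0.4132] yaw 84.1 open 0.52
n 224 h 20.0 all [523.1, -216.5, 4.0, 83.7, 87.0] top [523.1, -216.5, 4.0, 83.7, 87.0]
n 1827 h 33.8 all [525.3, -261.0, 58.2, 58.7, 58.1] top [524.8, -260.8, 25.0, 24.5, 37.2]
n 866 h 24.3 all [396.3, -254.9, 41.3, 35.5, 83.1] top [396.0, -255.3, 40.5, 35.3, 84.8]
n 797 h 18.2 all [455.0, -294.6, 71.3, 20.0, 88.3] top [455.2, -294.7, 71.2, 19.8, 88.0]
n 115 h 19.3 all [366.7, -377.4, 1.8, 33.4, 87.1] top [365.8, -377.0, 1.8, 29.9, 89.2]
t 42.1 tcp [ 0.3951 -0.2549  0.4116] yaw 84.1 open 0.52
n 125 h 28.0 all [576.2, 50.8, 25.0, 45.6, 35.6] top [566.2, 64.5, 25.0, 11.9, 34.0]
```

Emit:
play_rows([
  {"linear": [0.04,0.07,0],"angular": [0,0,0.02],"gripper": 0.5},
  {"linear": [0.1,0.17,0],"angular": [0,0,0.05],"gripper": 0.5},
  {"linear": [0.16,0.27,0],"angular": [0,0,0.08],"gripper": 0.5},
  {"linear": [0.22,0.37,0],"angular": [0,0,0.11],"gripper": 0.5},
  {"linear": [0.28,0.47,0],"angular": [0,0,0.14],"gripper": 0.5},
  {"linear": [0.34,0.57,0],"angular": [0,0,0.17],"gripper": 0.5},
  {"linear": [0.4,0.67,0],"angular": [0,0,0.2],"gripper": 0.5},
  {"linear": [0.46,0.77,0],"angular": [0,0,0.228],"gripper": 0.5},
  {"linear": [0.52,0.87,0],"angular": [0,0,0.228],"gripper": 0.5},
  {"linear": [0.57,0.95,0],"angular": [0,0,0.228],"gripper": 0.5},
])

```text
time: 42.98
tcp_pos: [0.5672, 0.0328, 0.4089]
tool_rot: [-3.14, -0.003, 2.188]
force: [0.5, -0.6, 0.4]
opening: 0.501
grip_force: 0.0
```

Emit:
play_rows([
  {"linear": [0.031,0.069,-0.03],"angular": [0,0,0],"gripper": 0.5},
  {"linear": [0.031,0.069,-0.12],"angular": [0,0,0],"gripper": 0.5},
  {"linear": [0.031,0.069,-0.23],"angular": [0,0,0],"gripper": 0.5},
  {"linear": [0.031,0.069,-0.33],"angular": [0,0,0],"gripper": 0.5},
  {"linear": [0.031,0.069,-0.4],"angular": [0,0,0],"gripper": 0.5},
  {"linear": [0.031,0.069,-0.445],"angular": [0,0,0],"gripper": 0.5},
  {"linear": [0.031,0.069,-0.466],"angular": [0,0,0],"gripper": 0.5},
  {"linear": [0.031,0.069,-0.466],"angular": [0,0,0],"gripper": 0.5},
  {"linear": [0.031,0.069,-0.466],"angular": [0,0,0],"gripper": 0},
  {"linear": [0.031,0.069,-0.466],"angular": [0,0,0],"gripper": 0},
  {"linear": [0.031,0.069,-0.466],"angular": [0,0,0],"gripper": 0},
  {"linear": [0.031,0.069,-0.466],"angular": [0,0,0],"gripper": 0},
])

```text
time: 43.98
tcp_pos: [0.5759, 0.0508, 0.2722]
tool_rot: [3.141, 0.001, 2.185]
force: [-0.3, -0.1, -1.9]
opening: 0.26
grip_force: 59.6
```

Emit:
play_rows([
  {"linear": [0,0,0],"angular": [0,0,0],"gripper": 0},
  {"linear": [0,0,0],"angular": [0,0,0],"gripper": 0},
  {"linear": [0,0,0],"angular": [0,0,0],"gripper": 0},
])

```text
time: 44.23
tcp_pos: [0.5759, 0.0508, 0.2718]
tool_rot: [3.141, 0.0, 2.185]
force: [-0.1, -0.7, 1.9]
opening: 0.267
grip_force: 59.9
```

Emit:
play_rows([
  {"linear": [0,0,0.03],"angular": [0,0,0],"gripper": 0},
  {"linear": [0,0,0.08],"angular": [0,0,0],"gripper": 0},
  {"linear": [0,0,0.15],"angular": [0,0,0],"gripper": 0},
  {"linear": [0,0,0.22],"angular": [0,0,0],"gripper": 0},
  {"linear": [0,0,0.3],"angular": [0,0,0],"gripper": 0},
  {"linear": [0,0,0.3],"angular": [0,0,0],"gripper": 0},
])

```text
time: 44.73
tcp_pos: [0.5766, 0.0516, 0.3661]
tool_rot: [3.136, 0.003, 2.185]
force: [0.3, 1.0, -0.5]
opening: 0.261
grip_force: 59.7
```

Emit:
play_rows([
  {"linear": [-0.03,-0.06,0],"angular": [0,0,0],"gripper": 0},
  {"linear": [-0.07,-0.15,0],"angular": [0,0,-0.02],"gripper": 0},
  {"linear": [-0.11,-0.24,0],"angular": [0,0,-0.04],"gripper": 0},
  {"linear": [-0.16,-0.33,0],"angular": [0,0,-0.06],"gripper": 0},
  {"linear": [-0.2,-0.42,0],"angular": [0,0,-0.08],"gripper": 0},
  {"linear": [-0.24,-0.51,0],"angular": [0,0,-0.1],"gripper": 0},
  {"linear": [-0.29,-0.6,0],"angular": [0,0,-0.12],"gripper": 0},
  {"linear": [-0.33,-0.69,0],"angular": [0,0,-0.14],"gripper": 0},
  {"linear": [-0.37,-0.78,0],"angular": [0,0,-0.16],"gripper": 0},
  {"linear": [-0.41,-0.87,0],"angular": [0,0,-0.18],"gripper": 0},
  {"linear": [-0.45,-0.95,0],"angular": [0,0,-0.19],"gripper": 0},
])

```text
time: 45.65
tcp_pos: [0.4399, -0.2355, 0.3616]
tool_rot: [3.142, 0.0, 1.584]
force: [-0.1, -0.6, -2.2]
opening: 0.26
grip_force: 59.7
```

Emit:
play_rows([
  {"linear": [-0.05,-0.1,0],"angular": [0,0,0],"gripper": 0},
  {"linear": [-0.1,-0.2,0],"angular": [0,0,0],"gripper": 0},
  {"linear": [-0.14,-0.29,0],"angular": [0,0,0],"gripper": 0},
  {"linear": [-0.152,-0.319,-0.03],"angular": [0,0,0],"gripper": 0},
  {"linear": [-0.152,-0.319,-0.12],"angular": [0,0,0],"gripper": 0},
  {"linear": [-0.152,-0.319,-0.22],"angular": [0,0,0],"gripper": 0},
  {"linear": [-0.152,-0.319,-0.32],"angular": [0,0,0],"gripper": 0},
  {"linear": [-0.152,-0.319,-0.42],"angular": [0,0,0],"gripper": 0},
  {"linear": [-0.152,-0.319,-0.5],"angular": [0,0,0],"gripper": 0},
  {"linear": [-0.152,-0.319,-0.56],"angular": [0,0,0],"gripper": 0},
  {"linear": [-0.152,-0.319,-0.59],"angular": [0,0,0],"gripper": 0},
  {"linear": [-0.152,-0.319,-0.602],"angular": [0,0,0],"gripper": 0},
])

```text
time: 46.65
tcp_pos: [0.3952, -0.3287, 0.1805]
tool_rot: [-3.14, -0.001, 1.59]
force: [-7.4, 9.6, 58.3]
opening: 0.261
grip_force: 66.9
```

Emit:
play_rows([
  {"linear": [0,0,0],"angular": [0,0,0],"gripper": 0},
  {"linear": [0,0,0],"angular": [0,0,0],"gripper": 0.45},
  {"linear": [0,0,0],"angular": [0,0,0],"gripper": 0.45},
  {"linear": [0,0,0],"angular": [0,0,0],"gripper": 0.45},
  {"linear": [0,0,0],"angular": [0,0,0],"gripper": 0.45},
  {"linear": [0,0,0.05],"angular": [0,0,0],"gripper": 0.45},
  {"linear": [0,0,0.15],"angular": [0,0,0],"gripper": 0.45},
  {"linear": [0,0,0.28],"angular": [0,0,0],"gripper": 0.45},
  {"linear": [0,0,0.41],"angular": [0,0,0],"gripper": 0.45},
  {"linear": [0,0,0.54],"angular": [0,0,0],"gripper": 0.45},
  {"linear": [0,0,0.7],"angular": [0,0,0],"gripper": 0.45},
  {"linear": [0,0,0.76],"angular": [0,0,0],"gripper": 0.45},
])

```text
time: 47.65
tcp_pos: [0.3953, -0.3296, 0.4132]
tool_rot: [3.138, 0.002, 1.588]
force: [1.3, -0.7, 0.5]
opening: 0.446
grip_force: 0.0
```

Emit:
play_rows([
  {"linear": [0.1,0.1,0],"angular": [0,0,0],"gripper": 0.45},
  {"linear": [0.2,0.15,0],"angular": [0,0,0],"gripper": 0.45},
  {"linear": [0.2,0.15,0],"angular": [0,0,0],"gripper": 0.45},
  {"linear": [0.2,0.15,0],"angular": [0,0,0],"gripper": 0.45},
])

```text
time: 47.98
tcp_pos: [0.4564, -0.2835, 0.4093]
tool_rot: [3.14, 0.0, 1.591]
force: [-0.9, -0.6, 0.8]
opening: 0.451
grip_force: 0.0
```

```bash
python3 - <<'E'
from h import *
s=look('tray'); s=look('plate','top',amin=15)
E
```

```text
t 47.9833 tcp [ 0.4564 -0.2835  0.4093] yaw 91.2 open 0.451
n 232 h 20.2 all [518.7, -216.5, 4.0, 92.3, 87.1] top [518.7, -216.5, 4.0, 92.3, 87.1]
n 943 h 24.4 all [396.9, -254.7, 40.8, 36.0, 23.9] top [396.6, -254.8, 40.2, 36.0, 23.9]
n 1850 h 33.8 all [525.3, -260.7, 57.3, 58.3, 38.1] top [524.5, -261.3, 24.6, 25.6, 4.7]
n 863 h 18.2 all [455.5, -294.9, 71.2, 20.9, 88.8] top [455.6, -295.0, 71.0, 20.7, 88.8]
n 797 h 27.9 all [396.4, -329.5, 24.5, 46.7, 1.3] top [395.8, -312.4, 24.1, 12.4, 1.3]
n 66 h 19.3 all [564.4, -363.7, 27.5, 1.4, 89.3] top [564.3, -364.6, 25.3, 1.4, 89.8]
n 119 h 19.2 all [367.8, -377.7, 2.2, 35.5, 86.8] top [367.5, -376.9, 34.8, 2.0, 0.1]
t 48.0333 tcp [ 0.4552 -0.2844  0.4089] yaw 91.1 open 0.449
```

Emit:
play_rows([
  {"linear": [0.01,0.08,0],"angular": [0,0,0],"gripper": 0.45},
  {"linear": [0.03,0.2,0],"angular": [0,0,-0.01],"gripper": 0.45},
  {"linear": [0.05,0.32,0],"angular": [0,0,-0.02],"gripper": 0.45},
  {"linear": [0.06,0.44,0],"angular": [0,0,-0.022],"gripper": 0.45},
  {"linear": [0.07,0.56,0],"angular": [0,0,-0.022],"gripper": 0.45},
  {"linear": [0.08,0.68,0],"angular": [0,0,-0.022],"gripper": 0.45},
  {"linear": [0.09,0.8,0],"angular": [0,0,-0.022],"gripper": 0.45},
  {"linear": [0.11,0.9,0],"angular": [0,0,-0.022],"gripper": 0.45},
  {"linear": [0.111,0.96,0],"angular": [0,0,-0.022],"gripper": 0.45},
  {"linear": [0.111,0.96,-0.07],"angular": [0,0,-0.022],"gripper": 0.45},
  {"linear": [0.111,0.96,-0.17],"angular": [0,0,-0.022],"gripper": 0.45},
  {"linear": [0.111,0.96,-0.28],"angular": [0,0,-0.022],"gripper": 0.45},
])

```text
time: 49.08
tcp_pos: [0.4883, 0.0025, 0.3248]
tool_rot: [3.139, 0.0, 1.518]
force: [1.3, 0.0, -0.6]
opening: 0.45
grip_force: 0.0
```

Emit:
play_rows([
  {"linear": [0,0,-0.1],"angular": [0,0,0],"gripper": 0.45},
  {"linear": [0,0,-0.18],"angular": [0,0,0],"gripper": 0.45},
  {"linear": [0,0,-0.23],"angular": [0,0,0],"gripper": 0.45},
  {"linear": [0,0,-0.25],"angular": [0,0,0],"gripper": 0.45},
  {"linear": [0,0,-0.255],"angular": [0,0,0],"gripper": 0.45},
  {"linear": [0,0,-0.255],"angular": [0,0,0],"gripper": 0.45},
  {"linear": [0,0,-0.255],"angular": [0,0,0],"gripper": 0},
  {"linear": [0,0,-0.255],"angular": [0,0,0],"gripper": 0},
  {"linear": [0,0,-0.255],"angular": [0,0,0],"gripper": 0},
  {"linear": [0,0,-0.255],"angular": [0,0,0],"gripper": 0},
  {"linear": [0,0,-0.255],"angular": [0,0,0],"gripper": 0},
  {"linear": [0,0,-0.255],"angular": [0,0,0],"gripper": 0},
])

```text
time: 50.08
tcp_pos: [0.4878, 0.0031, 0.2496]
tool_rot: [3.141, 0.001, 1.519]
force: [-4.6, 0.5, 9.3]
opening: 0.15
grip_force: 59.0
```

Emit:
play_rows([
  {"linear": [0,0,0],"angular": [0,0,0.03],"gripper": 0},
  {"linear": [0,0,0],"angular": [0,0,0.065],"gripper": 0},
  {"linear": [0,0,0],"angular": [0,0,0.1],"gripper": 0},
  {"linear": [0,0,0],"angular": [0,0,0.14],"gripper": 0},
  {"linear": [0,0,0],"angular": [0,0,0.18],"gripper": 0},
  {"linear": [0,0,0],"angular": [0,0,0.22],"gripper": 0},
  {"linear": [0,0,0],"angular": [0,0,0.26],"gripper": 0},
  {"linear": [0,0,0],"angular": [0,0,0.3],"gripper": 0},
  {"linear": [0,0,0],"angular": [0,0,0.34],"gripper": 0},
  {"linear": [0,0,0],"angular": [0,0,0.38],"gripper": 0},
  {"linear": [0,0,0],"angular": [0,0,0.42],"gripper": 0},
  {"linear": [0,0,0],"angular": [0,0,0.45],"gripper": 0},
])

```text
time: 51.08
tcp_pos: [0.4879, 0.0033, 0.2496]
tool_rot: [-3.141, 0.001, 2.94]
force: [-4.9, 1.3, 8.6]
opening: 0.147
grip_force: 59.1
```

Emit:
play_rows([
  {"linear": [0,0,0],"angular": [0,0,0.03],"gripper": 0},
  {"linear": [0,0,0],"angular": [0,0,0.045],"gripper": 0},
  {"linear": [0,0,0],"angular": [0,0,0.045],"gripper": 0},
  {"linear": [0,0,0],"angular": [0,0,0.045],"gripper": 0.5},
  {"linear": [0,0,0],"angular": [0,0,0.045],"gripper": 0.5},
  {"linear": [0,0,0],"angular": [0,0,0.045],"gripper": 0.5},
  {"linear": [0,0,0],"angular": [0,0,0.045],"gripper": 0.5},
  {"linear": [0,0,0.1],"angular": [0,0,0.045],"gripper": 0.5},
  {"linear": [0,0,0.22],"angular": [0,0,0.045],"gripper": 0.5},
  {"linear": [0,0,0.35],"angular": [0,0,0.045],"gripper": 0.5},
  {"linear": [0,0,0.5],"angular": [0,0,0.045],"gripper": 0.5},
  {"linear": [0,0,0.5],"angular": [0,0,0.045],"gripper": 0.5},
])

```text
time: 52.08
tcp_pos: [0.4896, 0.0046, 0.4043]
tool_rot: [3.141, 0.008, 3.074]
force: [0.4, 0.1, 0.1]
opening: 0.499
grip_force: 0.0
```

```bash
python3 - <<'E'
from h import *
RNG['sw']=(.44,.53,-.07,.07,.055)
s=look('sw','wrist',amin=60,zmin=.032); save(s,'w3.png')
s=look('tray','top',amin=15,zmin=.01)
RNG['cr']=(.6,.72,.18,.38,0); look('cr','top',amin=15,zmin=.04)
E
```

```text
t 52.0833 tcp [0.4896 0.0046 0.4043] yaw 176.2 open 0.499
n 818 h 42.0 all [488.2, 3.2, 14.0, 52.5, 86.4] top [488.1, 3.3, 14.0, 52.2, 88.0]
t 52.1333 tcp [0.4893 0.0038 0.4022] yaw 176.1 open 0.503
n 15 h 20.2 all [564.3, -353.6, 45.7, 2.7, 87.9] top [564.2, -357.8, 0.9, 34.7, 0.9]
n 81 h 37.5 all [535.9, -270.4, 52.2, 32.9, 35.3] top [530.2, -264.9, 22.0, 14.3, 55.8]
t 52.1833 tcp [0.4888 0.0032 0.4   ] yaw 176.1 open 0.5
```

Emit:
play_rows([
  {"linear": [0.04,0.06,0.04],"angular": [0,0,-0.03],"gripper": 0.6},
  {"linear": [0.09,0.13,0.04],"angular": [0,0,-0.07],"gripper": 0.6},
  {"linear": [0.14,0.21,0.04],"angular": [0,0,-0.11],"gripper": 0.6},
  {"linear": [0.2,0.29,0.04],"angular": [0,0,-0.15],"gripper": 0.6},
  {"linear": [0.26,0.37,0.04],"angular": [0,0,-0.19],"gripper": 0.6},
  {"linear": [0.31,0.45,0.04],"angular": [0,0,-0.23],"gripper": 0.6},
  {"linear": [0.37,0.53,0.04],"angular": [0,0,-0.27],"gripper": 0.6},
  {"linear": [0.43,0.61,0.04],"angular": [0,0,-0.31],"gripper": 0.6},
  {"linear": [0.48,0.69,0.04],"angular": [0,0,-0.35],"gripper": 0.6},
  {"linear": [0.53,0.77,0.04],"angular": [0,0,-0.39],"gripper": 0.6},
  {"linear": [0.572,0.823,0.04],"angular": [0,0,-0.43],"gripper": 0.6},
  {"linear": [0.572,0.823,0.04],"angular": [0,0,-0.468],"gripper": 0.6},
])

```text
time: 53.23
tcp_pos: [0.6609, 0.2545, 0.4074]
tool_rot: [-3.14, -0.001, 1.603]
force: [-1.0, 0.3, -0.2]
opening: 0.599
grip_force: 0.0
```

Emit:
play_rows([
  {"linear": [0,0,0],"angular": [0,0,0],"gripper": 0.6},
  {"linear": [0,0,0],"angular": [0,0,0],"gripper": 0.6},
  {"linear": [0,0,0],"angular": [0,0,0],"gripper": 0.6},
])

```text
time: 53.48
tcp_pos: [0.6598, 0.2496, 0.409]
tool_rot: [-3.14, 0.002, 1.609]
force: [0.1, -0.3, -0.3]
opening: 0.598
grip_force: 0.0
```

```bash
python3 - <<'E'
from h import *
RNG['cr']=(.6,.72,.17,.4,.03); s=look('cr',zmin=.005,amin=20); save(s,'w6.png',f=1.5)
RNG['ck']=(.6,.72,.17,.4,.0); c=cloud(s); 
m=(c[...,0]>.6)&(c[...,0]<.72)&(c[...,1]>.16)&(c[...,1]<.42)&(c[...,2]>.003)&(c[...,2]<.008)
print('base',cv2.minAreaRect((c[m][:,:2]*1000).astype(np.float32)))
m=(c[...,0]>.6)&(c[...,0]<.72)&(c[...,1]>.16)&(c[...,1]<.42)&(c[...,2]>.0615)&(c[...,2]<.07)
p=c[m]; print('handle',cv2.minAreaRect((p[:,:2]*1000).astype(np.float32)),np.median(p[:,2]))
E
```

```text
t 53.4833 tcp [0.6598 0.2496 0.409 ] yaw 92.2 open 0.598
n 3266 h 36.5 all [663.6, 272.9, 40.8, 122.1, 1.5] top [661.5, 266.3, 29.9, 109.0, 1.6]
n 67 h 18.4 all [637.7, 304.5, 10.1, 6.8, 89.5] top [636.6, 304.6, 4.4, 10.1, 1.1]
n 52 h 18.1 all [680.5, 305.1, 5.6, 9.8, 0.2] top [680.8, 304.9, 5.0, 9.4, 0.2]
n 64 h 17.8 all [639.4, 228.8, 7.4, 9.9, 1.7] top [638.0, 228.7, 4.7, 9.9, 1.1]
base ((656.8163452148438, 292.0992431640625), (254.6605987548828, 110.85783386230469), 89.25440979003906)
handle ((661.5054931640625, 266.32366943359375), (29.890960693359375, 108.96177673339844), 1.596868634223938) 0.06470085768875816
```

View pics/w6.png

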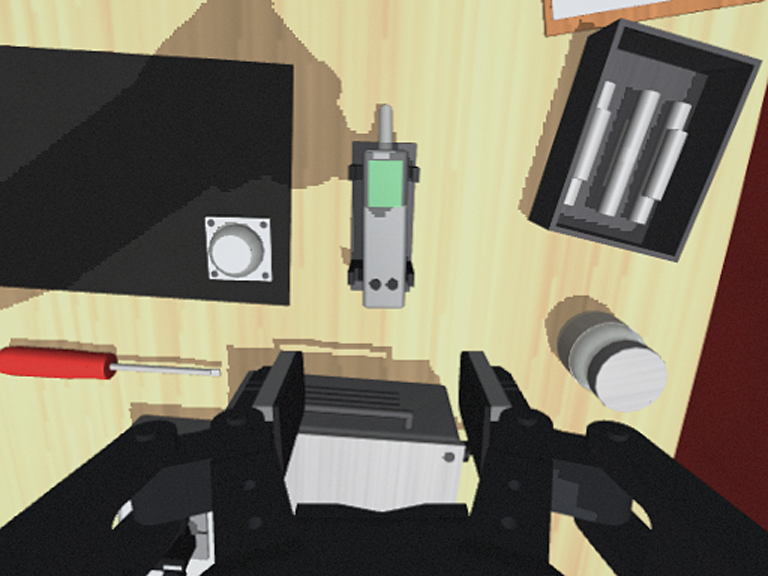

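Emit:
play_rows([
  {"linear": [0.004,0.055,-0.06],"angular": [0,0,-0.003],"gripper": 0.6},
  {"linear": [0.004,0.055,-0.16],"angular": [0,0,-0.003],"gripper": 0.6},
  {"linear": [0.004,0.055,-0.27],"angular": [0,0,-0.003],"gripper": 0.6},
  {"linear": [0.004,0.055,-0.38],"angular": [0,0,-0.003],"gripper": 0.6},
  {"linear": [0.004,0.055,-0.48],"angular": [0,0,-0.003],"gripper": 0.6},
  {"linear": [0.004,0.055,-0.56],"angular": [0,0,-0.003],"gripper": 0.6},
  {"linear": [0.004,0.055,-0.62],"angular": [0,0,-0.003],"gripper": 0.6},
  {"linear": [0.004,0.055,-0.66],"angular": [0,0,-0.003],"gripper": 0.6},
  {"linear": [0.004,0.055,-0.683],"angular": [0,0,-0.003],"gripper": 0.6},
  {"linear": [0.004,0.055,-0.683],"angular": [0,0,-0.003],"gripper": 0.6},
  {"linear": [0.004,0.055,-0.683],"angular": [0,0,-0.003],"gripper": 0.6},
])

```text
time: 54.45
tcp_pos: [0.6616, 0.2666, 0.2061]
tool_rot: [3.141, -0.0, 1.596]
force: [0.8, 0.3, 0.3]
opening: 0.602
grip_force: 0.0
```

Emit:
play_rows([
  {"linear": [0,0,0],"angular": [0,0,0],"gripper": 0},
  {"linear": [0,0,0],"angular": [0,0,0],"gripper": 0},
  {"linear": [0,0,0],"angular": [0,0,0],"gripper": 0},
  {"linear": [0,0,0],"angular": [0,0,0],"gripper": 0},
  {"linear": [0,0,0],"angular": [0,0,0],"gripper": 0},
  {"linear": [0,0,0],"angular": [0,0,0],"gripper": 0},
  {"linear": [0,0,0],"angular": [0,0,0],"gripper": 0},
])

```text
time: 55.03
tcp_pos: [0.6617, 0.2669, 0.2071]
tool_rot: [3.14, -0.001, 1.596]
force: [-0.6, -1.2, 7.3]
opening: 0.342
grip_force: 60.0
```

Emit:
play_rows([
  {"linear": [0,0,0.02],"angular": [0,0,0],"gripper": 0},
  {"linear": [0,0,0.06],"angular": [0,0,0],"gripper": 0},
  {"linear": [0,0,0.12],"angular": [0,0,0],"gripper": 0},
  {"linear": [0,0,0.2],"angular": [0,0,0],"gripper": 0},
  {"linear": [0,0,0.3],"angular": [0,0,0],"gripper": 0},
  {"linear": [0,0,0.4],"angular": [0,0,0],"gripper": 0},
  {"linear": [0,0,0.5],"angular": [0,0,0],"gripper": 0},
  {"linear": [0,0,0.6],"angular": [0,0,0],"gripper": 0},
  {"linear": [0,0,0.6],"angular": [0,0,0],"gripper": 0},
  {"linear": [0,0,0.6],"angular": [0,0,0],"gripper": 0},
])

```text
time: 55.87
tcp_pos: [0.6613, 0.2668, 0.3886]
tool_rot: [3.138, -0.001, 1.595]
force: [-0.6, -0.1, -3.5]
opening: 0.342
grip_force: 59.5
```

```bash
python3 - <<'E'
from h import *
st=env.state(); T=R.from_euler('xyz',st['tool_rot']).as_matrix(); print(st['tcp_pos'],st['tool_rot'])
s=snap('wrist'); save(s,'w7.png',f=1.2); p=(cloud(s)-st['tcp_pos'])@T
# probe region: tool x forward >.06
m=(p[...,0]>.057)&(p[...,0]<.1)&(abs(p[...,1])<.02)&(p[...,2]>.13)&(p[...,2]<.22)
q=p[m]; print(m.sum(), q[:,0].max(), q[q[:,0]>q[:,0].max()-.004].mean(0), q.mean(0))
m=(abs(p[...,0])<.07)&(abs(p[...,1])<.03)&(p[...,2]>.125)&(p[...,2]<.147); q=p[m]; print('handle',cv2.minAreaRect((q[:,:2]*1000).astype(np.float32)),np.median(q[:,2]), np.polyfit(q[:,0],q[:,2],1))
E
```

```text
[0.6613045  0.26681831 0.38855548] [ 3.13762679e+00 -1.45651763e-03  1.59549393e+00]
1359 0.08597316657931725 [0.08377923 0.00032466 0.1887019 ] [0.07003059 0.00042579 0.17537214]
handle ((11.734834671020508, 1.7250518798828125), (87.9593505859375, 56.51945495605469), 19.250818252563477) 0.14233184051808728 [0.01799019 0.14105689]
```

```bash
python3 - <<'E'
from h import *
s=look('tray','top',amin=15,zmin=.01); s=look('tray','scene',amin=15,zmin=.01)
E
```

```text
t 55.9167 tcp [0.661  0.2664 0.3865] yaw 91.4 open 0.34
n 31 h 20.9 all [527.6, -217.3, 5.2, 71.4, 86.2] top [527.5, -218.4, 3.9, 71.3, 89.7]
n 182 h 36.4 all [525.8, -263.0, 54.4, 55.9, 39.6] top [525.3, -260.9, 22.1, 22.0, 56.2]
n 109 h 21.8 all [455.9, -296.1, 70.4, 20.4, 87.7] top [454.7, -293.4, 65.2, 17.3, 87.4]
n 112 h 28.3 all [396.3, -255.2, 38.9, 35.9, 82.4] top [396.0, -253.3, 34.0, 34.8, 82.4]
n 97 h 29.1 all [395.1, -327.5, 20.4, 48.1, 1.2] top [394.5, -310.9, 19.9, 11.8, 0.6]
t 55.9667 tcp [0.6609 0.2662 0.3853] yaw 91.4 open 0.339
n 62 h 18.3 all [392.8, -376.4, 5.5, 82.9, 86.8] top [392.8, -376.5, 5.3, 82.9, 86.9]
n 140 h 26.0 all [397.1, -325.9, 47.0, 25.8, 89.4] top [397.8, -309.0, 25.7, 12.0, 5.4]
n 150 h 23.8 all [396.5, -252.1, 42.8, 36.0, 25.0] top [396.7, -252.8, 42.9, 34.4, 23.6]
n 154 h 17.6 all [455.7, -291.5, 21.9, 71.1, 0.1] top [455.8, -291.5, 21.6, 71.1, 0.5]
n 303 h 33.3 all [528.2, -256.0, 55.4, 55.6, 35.1] top [526.1, -257.9, 24.2, 23.8, 66.7]
```

Emit:
play_rows([
  {"linear": [-0.01,-0.06,0],"angular": [0,0,0],"gripper": 0},
  {"linear": [-0.03,-0.14,0],"angular": [0,0,0],"gripper": 0},
  {"linear": [-0.05,-0.23,0],"angular": [0,0,0],"gripper": 0},
  {"linear": [-0.07,-0.32,0],"angular": [0,0,0],"gripper": 0},
  {"linear": [-0.09,-0.41,0],"angular": [0,0,0],"gripper": 0},
  {"linear": [-0.11,-0.5,0],"angular": [0,0,0],"gripper": 0},
  {"linear": [-0.13,-0.59,0],"angular": [0,0,0],"gripper": 0},
  {"linear": [-0.15,-0.68,0],"angular": [0,0,0],"gripper": 0},
  {"linear": [-0.17,-0.77,0],"angular": [0,0,0],"gripper": 0},
  {"linear": [-0.19,-0.86,0],"angular": [0,0,0],"gripper": 0},
  {"linear": [-0.21,-0.93,0],"angular": [0,0,0],"gripper": 0},
  {"linear": [-0.22,-1,0],"angular": [0,0,0],"gripper": 0},
])

```text
time: 57.02
tcp_pos: [0.5942, -0.035, 0.3841]
tool_rot: [-3.139, 0.0, 1.595]
force: [0.2, 0.2, -2.2]
opening: 0.344
grip_force: 59.5
```

Emit:
play_rows([
  {"linear": [-0.02,-0.08,0],"angular": [0,0,0],"gripper": 0},
  {"linear": [-0.04,-0.17,0],"angular": [0,0,0],"gripper": 0},
  {"linear": [-0.06,-0.26,0],"angular": [0,0,0],"gripper": 0},
  {"linear": [-0.08,-0.35,0],"angular": [0,0,0],"gripper": 0},
  {"linear": [-0.1,-0.44,0],"angular": [0,0,0],"gripper": 0},
  {"linear": [-0.12,-0.53,0],"angular": [0,0,0],"gripper": 0},
  {"linear": [-0.14,-0.62,0],"angular": [0,0,0],"gripper": 0},
  {"linear": [-0.16,-0.71,0],"angular": [0,0,0],"gripper": 0},
  {"linear": [-0.18,-0.8,0],"angular": [0,0,0],"gripper": 0},
  {"linear": [-0.2,-0.89,0],"angular": [0,0,0],"gripper": 0},
  {"linear": [-0.22,-0.97,0],"angular": [0,0,0],"gripper": 0},
  {"linear": [-0.22,-1,0],"angular": [0,0,0],"gripper": 0},
])

```text
time: 58.02
tcp_pos: [0.5272, -0.3376, 0.3837]
tool_rot: [-3.138, 0.0, 1.591]
force: [-0.3, -0.6, -2.5]
opening: 0.346
grip_force: 59.5
```

Emit:
play_rows([
  {"linear": [0,-0.06,-0.05],"angular": [0,0,0],"gripper": 0},
  {"linear": [0,-0.1,-0.1],"angular": [0,0,0],"gripper": 0},
  {"linear": [0,-0.1,-0.2],"angular": [0,0,0],"gripper": 0},
  {"linear": [0,-0.1,-0.25],"angular": [0,0,0],"gripper": 0},
  {"linear": [0,-0.1,-0.25],"angular": [0,0,0],"gripper": 0},
  {"linear": [0,-0.1,-0.25],"angular": [0,0,0],"gripper": 0},
])

```text
time: 58.52
tcp_pos: [0.5293, -0.3626, 0.3089]
tool_rot: [-3.139, -0.002, 1.597]
force: [-0.2, -0.5, -1.6]
opening: 0.343
grip_force: 59.5
```

```bash
python3 - <<'E'
from h import *
s=look('tray'); save(s,'w8.png',f=1.5)
E
```

```text
t 58.5167 tcp [ 0.5293 -0.3626  0.3089] yaw 91.5 open 0.343
n 155 h 19.6 all [350.9, -229.6, 21.1, 1.7, 89.9] top [350.8, -231.1, 18.1, 1.7, 89.3]
n 458 h 19.3 all [530.8, -219.0, 2.8, 68.4, 88.7] top [541.7, -219.7, 46.5, 2.7, 0.1]
n 2616 h 24.3 all [396.5, -254.7, 41.3, 37.1, 22.8] top [396.3, -254.7, 40.9, 37.0, 23.7]
n 3623 h 33.7 all [525.5, -260.4, 57.1, 56.9, 1.6] top [525.5, -260.3, 24.9, 22.7, 4.6]
n 2169 h 18.0 all [455.8, -295.4, 71.0, 21.8, 88.4] top [455.6, -295.4, 71.0, 21.4, 88.6]
n 1926 h 27.4 all [396.4, -329.2, 24.7, 46.3, 2.1] top [395.7, -312.2, 24.0, 11.9, 0.6]
n 190 h 19.3 all [366.5, -377.3, 1.9, 32.7, 88.5] top [365.6, -377.1, 1.8, 30.5, 89.2]
```

View pics/w8.png

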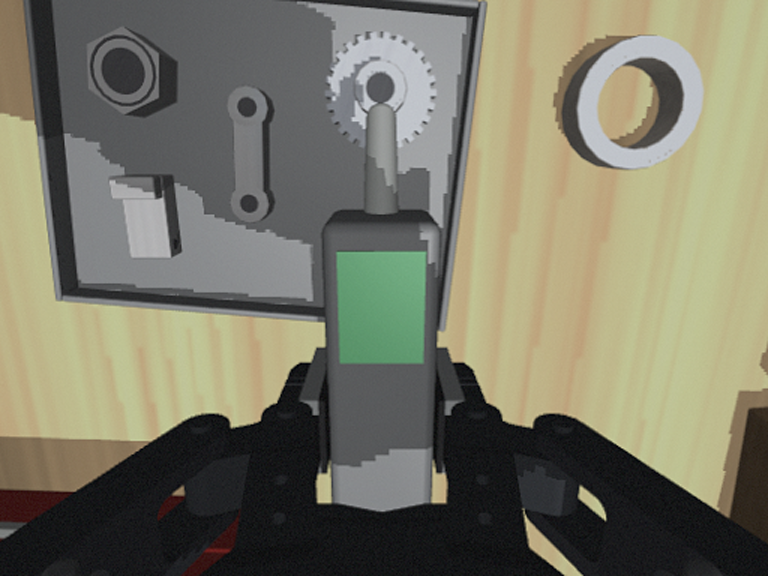

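Emit:
play_rows([
  {"linear": [-0.004,0.003,-0.05],"angular": [0,0,0],"gripper": 0},
  {"linear": [-0.004,0.003,-0.1],"angular": [0,0,0],"gripper": 0},
  {"linear": [-0.004,0.003,-0.14],"angular": [0,0,0],"gripper": 0},
  {"linear": [-0.004,0.003,-0.17],"angular": [0,0,0],"gripper": 0},
  {"linear": [-0.004,0.003,-0.19],"angular": [0,0,0],"gripper": 0},
  {"linear": [-0.004,0.003,-0.198],"angular": [0,0,0],"gripper": 0},
  {"linear": [-0.004,0.003,-0.198],"angular": [0,0,0],"gripper": 0},
  {"linear": [-0.004,0.003,-0.198],"angular": [0,0,0],"gripper": 0},
])

```text
time: 59.23
tcp_pos: [0.5284, -0.3625, 0.2515]
tool_rot: [3.141, 0.0, 1.596]
force: [-0.4, -0.5, -1.9]
opening: 0.34
grip_force: 59.5
```

```bash
python3 - <<'E'
from h import *
st=env.state(); T=R.from_euler('xyz',st['tool_rot']).as_matrix(); print(st['tcp_pos'],st['tool_rot'])
s=snap('wrist'); c=cloud(s); p=(c-st['tcp_pos'])@T
m=(p[...,0]>.057)&(p[...,0]<.1)&(abs(p[...,1])<.02)&(p[...,2]>.13)&(p[...,2]<.2)
q=c[m]; k=q[p[m][:,0]>p[m][:,0].max()-.003]; print('tip top edge',k.mean(0)); t=st['tcp_pos']+T@np.array([.0845,.0004,.1965]); print('tip est',t,'probe dir',T@np.array([.7071,0,.7071]))
look('tray'); save(s,'w9.png',f=1.2)
E
```

```text
[ 0.52835484 -0.36245637  0.25149315] [3.14111126e+00 3.22958476e-04 1.59568194e+00]
tip top edge [ 0.52673104 -0.27815394  0.06236696]
tip est [ 0.52674824 -0.27803368  0.05496609] probe dir [-0.01724883  0.7066612  -0.70732825]
t 59.2833 tcp [ 0.5284 -0.3625  0.2517] yaw 91.4 open 0.344
n 4375 h 24.2 all [397.3, -255.7, 40.8, 37.2, 79.4] top [396.2, -257.0, 37.5, 36.7, 83.1]
n 6567 h 33.8 all [525.5, -261.1, 58.2, 55.3, 1.5] top [525.3, -261.3, 24.5, 24.9, 53.6]
n 3664 h 18.0 all [455.7, -295.2, 71.6, 22.2, 88.5] top [455.5, -295.2, 71.6, 22.2, 89.0]
n 3299 h 27.4 all [396.7, -329.3, 26.1, 46.5, 1.5] top [395.9, -312.3, 24.8, 11.8, 1.9]
n 155 h 19.0 all [564.6, -364.3, 27.2, 1.5, 88.3] top [564.6, -364.3, 27.2, 1.5, 88.3]
n 337 h 19.3 all [366.9, -377.4, 2.5, 34.0, 86.5] top [366.9, -377.3, 2.4, 34.0, 87.0]
```

Emit:
play_rows([
  {"linear": [-0.003,0.004,-0.005],"angular": [0,0,0],"gripper": 0},
  {"linear": [-0.003,0.004,-0.005],"angular": [0,0,0],"gripper": 0},
  {"linear": [-0.003,0.004,-0.005],"angular": [0,0,0],"gripper": 0},
  {"linear": [-0.003,0.004,-0.005],"angular": [0,0,0],"gripper": 0},
  {"linear": [-0.003,0.004,-0.005],"angular": [0,0,0],"gripper": 0},
  {"linear": [-0.003,0.004,-0.005],"angular": [0,0,0],"gripper": 0},
  {"linear": [-0.003,0.004,-0.005],"angular": [0,0,0],"gripper": 0},
  {"linear": [-0.003,0.004,-0.005],"angular": [0,0,0],"gripper": 0},
  {"linear": [-0.003,0.004,-0.005],"angular": [0,0,0],"gripper": 0},
  {"linear": [-0.003,0.004,-0.005],"angular": [0,0,0],"gripper": 0},
  {"linear": [-0.003,0.004,-0.005],"angular": [0,0,0],"gripper": 0},
  {"linear": [-0.003,0.004,-0.005],"angular": [0,0,0],"gripper": 0},
])

```text
time: 60.33
tcp_pos: [0.5272, -0.3612, 0.2496]
tool_rot: [-3.142, 0.0, 1.596]
force: [-0.1, 0.7, -2.2]
opening: 0.344
grip_force: 59.5
```

Emit:
play_rows([
  {"linear": [0,0,0],"angular": [0,0,0],"gripper": 0},
  {"linear": [0,0,0],"angular": [0,0,0],"gripper": 0},
  {"linear": [0,0,0],"angular": [0,0,0],"gripper": 0},
  {"linear": [0,0,0],"angular": [0,0,0],"gripper": 0},
  {"linear": [0,0,0],"angular": [0,0,0],"gripper": 0},
  {"linear": [0,0,0],"angular": [0,0,0],"gripper": 0},
  {"linear": [0,0,0],"angular": [0,0,0],"gripper": 0},
  {"linear": [0,0,0],"angular": [0,0,0],"gripper": 0},
  {"linear": [0,0,0],"angular": [0,0,0],"gripper": 0},
  {"linear": [0,0,0],"angular": [0,0,0],"gripper": 0},
  {"linear": [0,0,0],"angular": [0,0,0],"gripper": 0},
  {"linear": [0,0,0],"angular": [0,0,0],"gripper": 0},
])

```text
time: 61.33
tcp_pos: [0.5272, -0.3612, 0.2496]
tool_rot: [3.142, 0.0, 1.596]
force: [0.2, 0.5, -1.4]
opening: 0.345
grip_force: 59.5
```

Emit:
play_rows([
  {"linear": [0,0,0],"angular": [0,0,0],"gripper": 0},
  {"linear": [0,0,0],"angular": [0,0,0],"gripper": 0},
  {"linear": [0,0,0],"angular": [0,0,0],"gripper": 0},
  {"linear": [0,0,0],"angular": [0,0,0],"gripper": 0},
  {"linear": [0,0,0],"angular": [0,0,0],"gripper": 0},
  {"linear": [0,0,0],"angular": [0,0,0],"gripper": 0},
  {"linear": [0,0,0],"angular": [0,0,0],"gripper": 0},
  {"linear": [0,0,0],"angular": [0,0,0],"gripper": 0},
  {"linear": [0,0,0],"angular": [0,0,0],"gripper": 0},
  {"linear": [0,0,0],"angular": [0,0,0],"gripper": 0},
  {"linear": [0,0,0],"angular": [0,0,0],"gripper": 0},
  {"linear": [0,0,0],"angular": [0,0,0],"gripper": 0},
])

```text
time: 62.33
tcp_pos: [0.5272, -0.3612, 0.2496]
tool_rot: [3.142, 0.0, 1.596]
force: [0.1, -0.3, -1.9]
opening: 0.339
grip_force: 59.5
```

```bash
python3 - <<'E'
from h import *
st=env.state(); print(st['time'],st['tcp_pos'],st['tool_rot'])
s=snap('scene'); save(s,'s2.png',box=(60,120,320,300),f=3)
E
```

```text
62.3333 [ 0.52722096 -0.36123757  0.24956956] [3.14158790e+00 5.72155808e-05 1.59559330e+00]
```

View pics/s2.png

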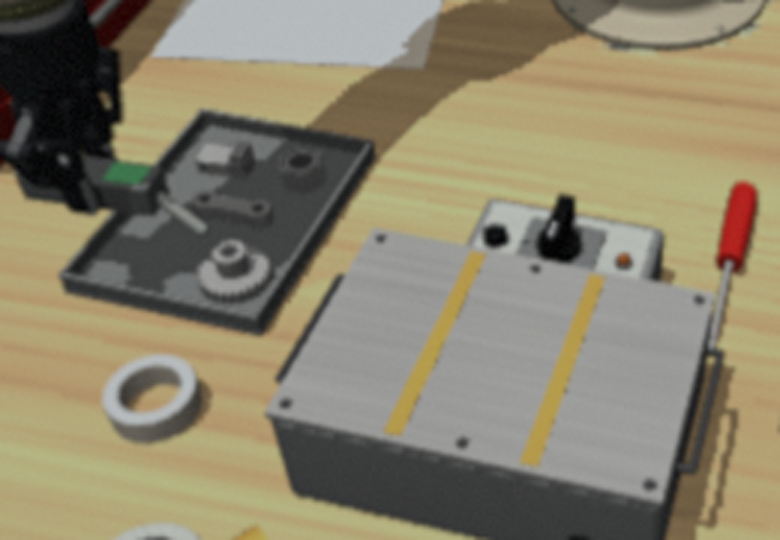

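Emit:
play_rows([
  {"linear": [0,-0.02,0.04],"angular": [0,0,0],"gripper": 0},
  {"linear": [0,-0.02,0.12],"angular": [0,0,0],"gripper": 0},
  {"linear": [0,-0.02,0.22],"angular": [0,0,0],"gripper": 0},
  {"linear": [0,0,0.32],"angular": [0,0,0],"gripper": 0},
  {"linear": [0,0,0.41],"angular": [0,0,0],"gripper": 0},
  {"linear": [0,0,0.453],"angular": [0,0,0],"gripper": 0},
  {"linear": [0,0,0.453],"angular": [0,0,0],"gripper": 0},
])

```text
time: 62.97
tcp_pos: [0.5278, -0.3614, 0.3885]
tool_rot: [3.137, 0.003, 1.595]
force: [-0.6, -0.0, -2.9]
opening: 0.341
grip_force: 59.5
```

Emit:
play_rows([
  {"linear": [0.01,0.06,0],"angular": [0,0,0],"gripper": 0},
  {"linear": [0.03,0.14,0],"angular": [0,0,0],"gripper": 0},
  {"linear": [0.05,0.23,0],"angular": [0,0,0],"gripper": 0},
  {"linear": [0.07,0.32,0],"angular": [0,0,0],"gripper": 0},
  {"linear": [0.09,0.41,0],"angular": [0,0,0],"gripper": 0},
  {"linear": [0.11,0.5,0],"angular": [0,0,0],"gripper": 0},
  {"linear": [0.13,0.59,0],"angular": [0,0,0],"gripper": 0},
  {"linear": [0.15,0.68,0],"angular": [0,0,0],"gripper": 0},
  {"linear": [0.17,0.77,0],"angular": [0,0,0],"gripper": 0},
  {"linear": [0.19,0.86,0],"angular": [0,0,0],"gripper": 0},
  {"linear": [0.21,0.93,0],"angular": [0,0,0],"gripper": 0},
  {"linear": [0.22,1,0],"angular": [0,0,0],"gripper": 0},
])

```text
time: 63.97
tcp_pos: [0.5933, -0.06, 0.3834]
tool_rot: [-3.14, -0.0, 1.596]
force: [-0.0, 0.1, -1.2]
opening: 0.342
grip_force: 59.5
```

Emit:
play_rows([
  {"linear": [0.02,0.08,0],"angular": [0,0,0],"gripper": 0},
  {"linear": [0.04,0.17,0],"angular": [0,0,0],"gripper": 0},
  {"linear": [0.06,0.26,0],"angular": [0,0,0],"gripper": 0},
  {"linear": [0.08,0.35,0],"angular": [0,0,0],"gripper": 0},
  {"linear": [0.1,0.44,0],"angular": [0,0,0],"gripper": 0},
  {"linear": [0.12,0.53,0],"angular": [0,0,0],"gripper": 0},
  {"linear": [0.14,0.62,0],"angular": [0,0,0],"gripper": 0},
  {"linear": [0.16,0.71,0],"angular": [0,0,0],"gripper": 0},
  {"linear": [0.18,0.8,0],"angular": [0,0,0],"gripper": 0},
  {"linear": [0.2,0.89,0],"angular": [0,0,0],"gripper": 0},
  {"linear": [0.22,0.97,0],"angular": [0,0,0],"gripper": 0},
  {"linear": [0.227,1,0],"angular": [0,0,0],"gripper": 0},
])

```text
time: 64.97
tcp_pos: [0.6609, 0.2428, 0.3831]
tool_rot: [-3.139, -0.002, 1.599]
force: [-1.4, 0.6, -1.7]
opening: 0.346
grip_force: 59.5
```

Emit:
play_rows([
  {"linear": [0,0.06,0],"angular": [0,0,0],"gripper": 0},
  {"linear": [0,0.093,-0.05],"angular": [0,0,0],"gripper": 0},
  {"linear": [0,0.093,-0.13],"angular": [0,0,0],"gripper": 0},
  {"linear": [0,0.093,-0.22],"angular": [0,0,0],"gripper": 0},
  {"linear": [0,0.093,-0.3],"angular": [0,0,0],"gripper": 0},
  {"linear": [0,0.093,-0.36],"angular": [0,0,0],"gripper": 0},
  {"linear": [0,0.093,-0.4],"angular": [0,0,0],"gripper": 0},
  {"linear": [0,0.093,-0.4],"angular": [0,0,0],"gripper": 0},
  {"linear": [0,0.093,-0.4],"angular": [0,0,0],"gripper": 0},
])

```text
time: 65.72
tcp_pos: [0.6611, 0.2663, 0.2642]
tool_rot: [-3.14, 0.001, 1.595]
force: [0.5, 0.2, -1.2]
opening: 0.339
grip_force: 59.5
```

Emit:
play_rows([
  {"linear": [0,0,-0.03],"angular": [0,0,0],"gripper": 0},
  {"linear": [0,0,-0.06],"angular": [0,0,0],"gripper": 0},
  {"linear": [0,0,-0.09],"angular": [0,0,0],"gripper": 0},
  {"linear": [0,0,-0.12],"angular": [0,0,0],"gripper": 0},
  {"linear": [0,0,-0.145],"angular": [0,0,0],"gripper": 0},
  {"linear": [0,0,-0.165],"angular": [0,0,0],"gripper": 0},
  {"linear": [0,0,-0.18],"angular": [0,0,0],"gripper": 0},
  {"linear": [0,0,-0.19],"angular": [0,0,0],"gripper": 0},
  {"linear": [0,0,-0.194],"angular": [0,0,0],"gripper": 0},
  {"linear": [0,0,-0.194],"angular": [0,0,0],"gripper": 0},
])

```text
time: 66.55
tcp_pos: [0.6613, 0.2668, 0.2074]
tool_rot: [3.141, 0.0, 1.596]
force: [0.3, -0.2, -2.1]
opening: 0.342
grip_force: 59.6
```

Emit:
play_rows([
  {"linear": [0,0,-0.001],"angular": [0,0,0],"gripper": 0},
  {"linear": [0,0,-0.001],"angular": [0,0,0],"gripper": 0.6},
  {"linear": [0,0,-0.001],"angular": [0,0,0],"gripper": 0.6},
  {"linear": [0,0,-0.001],"angular": [0,0,0],"gripper": 0.6},
  {"linear": [0,0,-0.001],"angular": [0,0,0],"gripper": 0.6},
  {"linear": [0,0,0.05],"angular": [0,0,0],"gripper": 0.6},
  {"linear": [0,0,0.15],"angular": [0,0,0],"gripper": 0.6},
  {"linear": [0,0,0.27],"angular": [0,0,0],"gripper": 0.6},
  {"linear": [0,0,0.4],"angular": [0,0,0],"gripper": 0.6},
  {"linear": [0,0,0.53],"angular": [0,0,0],"gripper": 0.6},
  {"linear": [0,-0.05,0.68],"angular": [0,0,0],"gripper": 0.6},
  {"linear": [0,-0.055,0.68],"angular": [0,0,0],"gripper": 0.6},
])

```text
time: 67.55
tcp_pos: [0.6621, 0.25, 0.4204]
tool_rot: [3.132, -0.003, 1.595]
force: [0.8, 1.2, -0.4]
opening: 0.598
grip_force: 0.0
```

Emit:
play_rows([
  {"linear": [0,0,0],"angular": [0,0,0],"gripper": 0.6},
  {"linear": [0,0,0],"angular": [0,0,0],"gripper": 0.6},
])

```text
time: 67.72
tcp_pos: [0.6611, 0.2497, 0.4121]
tool_rot: [3.14, 0.0, 1.595]
force: [-0.7, 0.5, -1.3]
opening: 0.599
grip_force: 0.0
```

```bash
python3 - <<'E'
from h import *
RNG['cr']=(.6,.72,.17,.4,.03); s=look('cr',zmin=.005,amin=20)
c=cloud(s); m=(c[...,0]>.6)&(c[...,0]<.72)&(c[...,1]>.16)&(c[...,1]<.42)&(c[...,2]>.0615)&(c[...,2]<.07)
p=c[m]; print('handle',cv2.minAreaRect((p[:,:2]*1000).astype(np.float32)),np.median(p[:,2]))
look('tray','top',amin=15,zmin=.01); look('plate','top',amin=10)
s=snap('scene'); save(s,'s3.png',f=1.5)
E
```

```text
t 67.7167 tcp [0.6611 0.2497 0.4121] yaw 91.4 open 0.599
n 3224 h 36.5 all [664.2, 272.9, 41.3, 123.6, 0.5] top [662.4, 266.3, 30.0, 110.1, 1.5]
n 62 h 17.7 all [639.1, 304.7, 8.0, 9.8, 0.9] top [637.3, 305.0, 4.3, 9.3, 0.9]
n 56 h 18.3 all [639.0, 228.6, 7.3, 10.1, 1.5] top [637.7, 228.9, 4.7, 9.3, 1.0]
handle ((662.39794921875, 266.250244140625), (29.989168167114258, 110.13971710205078), 1.5398926734924316) 0.0647263029999523
t 67.7667 tcp [0.6609 0.2499 0.4107] yaw 91.4 open 0.603
n 17 h 22.2 all [546.1, -218.5, 4.1, 32.8, 88.2] top [550.8, -218.3, 3.8, 23.5, 89.6]
n 16 h 21.0 all [564.1, -354.0, 45.3, 2.6, 87.0] top [564.0, -355.7, 0.8, 30.6, 1.2]
n 195 h 34.9 all [526.2, -262.5, 55.2, 57.9, 88.0] top [526.2, -262.7, 24.1, 24.3, 89.3]
n 109 h 21.1 all [455.9, -294.9, 68.4, 20.7, 87.5] top [454.2, -295.0, 20.1, 68.1, 1.5]
n 113 h 27.1 all [395.1, -254.8, 36.4, 37.7, 2.0] top [396.6, -254.8, 32.8, 37.6, 1.4]
n 97 h 30.4 all [395.1, -328.5, 20.2, 46.9, 1.7] top [394.4, -311.6, 19.8, 10.3, 1.3]
t 67.8167 tcp [0.6608 0.2501 0.4099] yaw 91.4 open 0.6
```

View pics/s3.png

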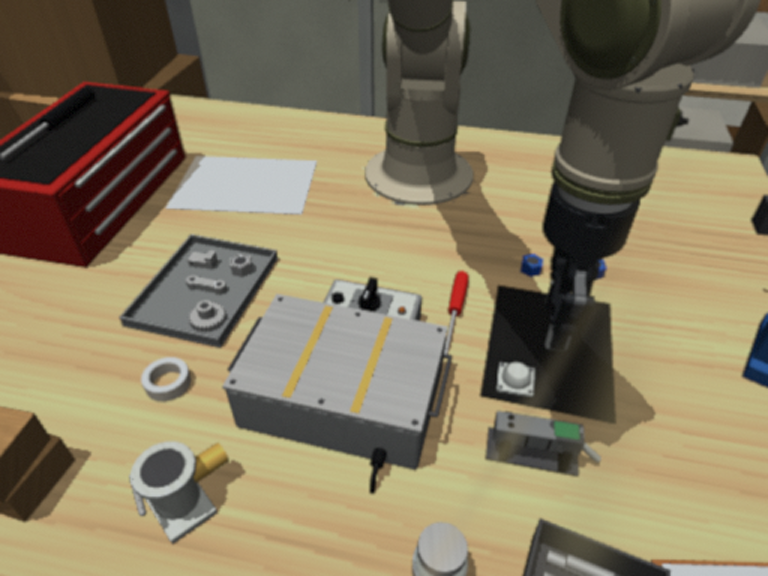

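The picture shows all four parts in the tray (205,285), the switch off (370,292), the meter in its cradle (540,435), and the cover on the mat (516,378).

```bash
python3 -c "
from station import close_job
print(close_job())"
```

```text
the job is handed in; nothing more can be done
None
```

The job is handed in at about 68 s with everything done in the order asked: the gear, rocker, nut and flyweight were demagnetised and are in the tray (gear hub up), the switch is off, the hub was checked with the probe about 25 mm away for 3 s, and the meter is back in its cradle. One thing could count against it: the wrist force read 58 N as I set the flyweight down in the tray, which is below the 120 N wrist limit.

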